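Tip an in-line filter level against the mat and clamp it in its cradle

TASK

Take the standing filter with the orange cap out of the blue tray and, pinching it by its black grip ring, press its hexagonal foot on the black rubber mat so that it pivots between the fingers until it is level. Lift it level off the mat and lay it in the two V saddles of the green cradle, the hexagonal foot between the yellow end plate and the first saddle, then let go and swing the red-tipped clamp arm over and down until it lies on the filter. Leave the other things standing where they are.

Things in the scene. Friction and masses are not known exactly. Their poses are not given: they have to be found in the camera images.
- filter: The filter to clamp, loose, 0.19 to 0.33 kg, 144 mm tall, in one of the tray's bays. Steel hexagonal foot, 44 mm across flats, 18 thick; round body, diameter 36, up to 134 mm; black grip ring, diameter 40, from 99 to 109 mm: lightly pinched there (about 20 N) it pivots; orange cap on top. Origin: centre of the underside; z to the cap; flats face +-x and every 60 degrees. Centre of mass about 52 mm up.
- filter_cap (a point): Centre of the outer end of the filter's orange cap (diameter 28 mm, 10 mm long), 144 mm along z from the filter's origin.
- tray: Blue tray fixed to the bench, left or right of the mat, 236 x 84 mm (x, y), 34 mm high, walls and floor 4 mm, with three bays in a row along its x (centres at -77, 0 and 77 mm), each holding one standing filter. Origin: centre of its underside.
- mat: Black rubber mat fixed to the bench, 220 x 220 mm, 4 mm thick. Origin: centre of its underside; x and y along its edges.
- cradle: Green cradle fixed to the bench across from the tray. Origin on the bench. The filter lies along its x, axis 56 mm up. Two V saddles 8 mm thick at x = -26 and 22 mm, 48 mm wide and 55 mm high at the rims. Yellow end plate, 60 mm wide, 55 mm high, inner face at x = -72. Base 10 mm high, x from -79 to 33, y +-38 mm: the cap end overhangs beyond it. Clamp post at x = -8, y = 61 mm.
- cradle_seat (a point): Where the filter's origin should come to lie: x = -60, y = 0, z = 56 mm in the cradle's frame, same axes as the cradle. The foot has about 12 mm of play either way between the end plate and the first saddle.
- clamp (a joint): Clamp arm's angle (rad): 0 = level across the cradle, lying on the filter; grows as it swings up and back towards the cradle's +y; 1.57 upright; starts at 1.9 to 2.3 (stop at 2.5). Hinge line along the cradle's x. A stiff hinge (0.06 N m) holds the arm where it is left, so it must be pushed all the way down.
- clamp_hinge (a point): On the clamp's hinge line, x = -8, y = 58, z = 78.5 mm in the cradle's frame. The arm is 103 mm long, 12 mm wide and 8 mm thick; lowered, it runs from here in the cradle's -y.
- clamp_tip (a point): Centre of the red grip at the arm's end (30 mm long, 18 mm wide, 12 mm thick), 95 mm from the hinge.
- spare_a: Bystander: filter like the orange-capped one but 130 mm tall, with a black cap, standing in the tray. Origin: centre of its underside.
- spare_b: Bystander: grey filter 122 mm tall with a black cap, standing in the tray. Origin: centre of its underside.
- can: Bystander: small can with yellow label, diameter 50 mm, 85 mm high, standing on the mat near one edge. Origin: centre of its underside.
- oil: Bystander: yellow bottle with red cap, diameter 60 mm, 165 mm high, beyond the mat. Origin: centre of its underside.
- redbin: Bystander: open red bin, 90 x 120 mm, 55 mm high, beyond the mat. Origin: centre of its underside.
- valve: Bystander: brass ball valve with red lever, lying near the robot, lever 130 mm long along its x (from -15 to 115 mm) and 53 mm high. Origin: under the valve's centre.
- wrench: Bystander: steel wrench 170 mm long lying flat near the robot along its x. Origin: at its middle.
Not all that is in view belongs to the job. Leave any purple look-alike of the cradle alone.

How it is judged:
By the outcome, as a careful person would: the job done as asked, in the order asked, and still so for the second after the job is handed in, with the robot touching nothing.
It also fails if it takes over 72 s, if anything falls off the work surface, if the arm or the gripper's body presses on something with over 40 N, if the wrist force passes 120 N, or if a joint passes its speed limit or range.

ROBOT

A 7-joint arm with a two-finger parallel gripper is mounted at the origin on the work surface. World frame = base frame: x ahead of the robot, y to its left, z up, the work surface at z = 0. Lengths are in mm, angles in rad, forces in N, time in s.
With the tool pointing down it reaches from about 400 to 875 mm from the base axis. Payload 4.4 kg.
Tool frame: the origin (TCP) lies midway between the tips of the shut fingers; the grasp point (between the pads) lies 19 mm behind it (ctrl.pinch_z is the distance from the TCP to the grasp point, in mm); z points along the fingers, y is the line along which they close (so a half turn about z gives the same grasp; the last joint's range is limited). The gripper opens to 85 mm and grips with 20 to 120 N. Pads are 22 mm wide; open, the fingers measure 114 mm over their backs; the gripper's body (76 mm by 85 mm) begins 54 mm behind the grasp point. The pads swing forward as they close: fully open they stand 13 mm farther back than shut.
Start: joints at [1.071, 0.628, 0.038, 1.517, -0.027, 0.996, -0.02], TCP at [273.237, -589.796, 231.313] pointing down, gripper open.
Joint ranges: [-3.06, 3.06], [-0.37, 2.12], [-1.25, 1.32], [0.18, 2.47], [-1.1, 4.24], [0.23, 1.98], [-2.94, 2.94]. Speed limits (rad/s): [2.57, 2.57, 3.14, 3.14, 3.14, 3.14, 3.14].

INTERFACE

Orientations are given as [roll, pitch, yaw] about the fixed x, y, z axes, in that order (R = Rz(yaw) Ry(pitch) Rx(roll)).
In Python, from cell import read_state, cams, order, ctrl gives the robot as it stands.
- The arm moves only by the tool move_arm, never from a script. Its argument "targets" is text: rows parted by semicolons, each of 7 numbers parted by spaces: the gripper's target within -1 to 1 (fully open at 1, half-way at 0, shut at -1), then the shift along the tool's x, y, z in cm, then the turn, a rotation vector about the tool's x, y, z in degrees. A call has 1 to 5 rows; each row shifts and turns the commanded pose from where the row before left it, along the tool's axes as they then stand; what a row does not reach is not made up. A row lasts 1/12 s, in which the tool goes at most 41.7 mm and 7.16 degrees, less where a joint would pass 70% of its speed; a pose out of reach is approached as far as the arm can. A call with a gripper value outside its range is refused whole. The fingers move at their own pace and stop on an object; the grip force is fixed at half the most. Time passes only in rows, so rows that do not move let the fingers close. It gives the time, the measured TCP pose, the force, the opening and the grip force at its end, in the units of the state.
- read_state(): the state, without advancing time (a new reading comes with each control period).
- cams.get_image(name): name is "scene" or "top" or "wrist"; returns a dict with "color" (480x640x3 uint8, red, green, blue), "fovy" (degrees; the focal length in pixels is half the picture's height over the tangent of half this angle, whatever the lens; pixels are square), "cx", "cy" (the principal point, pixels), "rvec" (rotation vector, rad) and "tvec" (3), from world to camera coordinates, as OpenCV has them. Camera axes: x right, y down, z forward; pixel columns grow to the right and rows downward; lengths in mm; the calibration is good to about 2 mm. A picture is of the moment at which its call begins. There is no depth.
- order.finish_job(): hands the job in; it is judged then, once.
The state is a dict: "clock": time; "qpos": joint angles; "qd": joint speeds; "tau": joint torques, N m; "eef_pos": TCP position; "tool_rot": TCP orientation; "force": force on the tool from outside, world axes, zero at the start; "torque": the same for the moment, N m; "width": finger opening in mm; "gripper_force": force on a finger pad.
Only numpy, scipy, OpenCV 4.12 (cv2) and the standard library are available. Lean on these libraries where they do the work, as an engineer would, in place of code of your own. Each camera call takes 0.05 s, during which the arm holds its last target. There are 200 camera calls.

## Working session

There is one attempt and no reset: what is moved stays moved. The work goes in short steps, Python scripts to look and compute and a tool call to move; the robot and the scene stay as the last step left them, time stands still between calls to the robot, and variables do not carry over. Pictures are saved under pics/ and viewed, at most 10 in all, crops included, and the job is handed in when it is done.

Besides the shell and the picture viewer there is one more tool, called after "Request:" as a command line: name --argument value ..., lists and objects as JSON in quotes. move_arm: Moves the arm, as the interface text tells. Its arguments: {"type":"object","properties":{"targets":{"type":"string"}},"required":["targets"]}

```bash
ls; mkdir -p pics; cat > h.py <<'E'
import numpy as np, cv2
from cell import read_state, cams, order, ctrl
from scipy.spatial.transform import Rotation as R
def cam(n):
    d=cams.get_image(n); d['f']=240/np.tan(np.radians(d['fovy'])/2)
    d['R']=cv2.Rodrigues(np.array(d['rvec'],float))[0]; d['t']=np.array(d['tvec'],float).ravel(); d['C']=-d['R'].T@d['t']; return d
def ray(d,u,v):
    r=d['R'].T@np.array([(u-d['cx'])/d['f'],(v-d['cy'])/d['f'],1.]); return r/np.linalg.norm(r)
def onz(d,u,v,z):
    r=ray(d,u,v); return d['C']+r*(z-d['C'][2])/r[2]
def proj(d,p):
    c=d['R']@np.array(p,float)+d['t']; return d['f']*c[:2]/c[2]+[d['cx'],d['cy']]
def tri(d1,p1,d2,p2):
    r1,r2=ray(d1,*p1),ray(d2,*p2); s=np.linalg.lstsq(np.c_[r1,-r2],d2['C']-d1['C'],rcond=None)[0]
    a,b=d1['C']+s[0]*r1,d2['C']+s[1]*r2; return (a+b)/2,np.linalg.norm(a-b)
def save(d,n,box=None,k=1):
    im=d['color'][...,::-1]
    if box: x0,y0,x1,y1=box; im=im[y0:y1,x0:x1]
    cv2.imwrite('pics/'+n,cv2.resize(np.ascontiguousarray(im),None,fx=k,fy=k))
E
python3 - <<'E'
from h import *
s=read_state(); print({k:np.round(v,3).tolist() for k,v in s.items()}); print(ctrl.pinch_z)
a=cam('scene');b=cam('top')
for d,n in((a,'s'),(b,'t')): save(d,n+'0.png'); print(n,d['fovy'],d['cx'],d['cy'],d['C'].round(),ray(d,320,240).round(2))
import pickle; pickle.dump((a,b),open('im0.pkl','wb'))
E
```

```text
pics
{'clock': 0.0, 'qpos': [1.071, 0.629, 0.038, 1.518, -0.027, 0.996, -0.02], 'qd': [-0.0, 0.001, -0.0, -0.001, -0.002, 0.0, -0.0], 'tau': [-0.0, -56.34, 1.226, -19.344, 0.011, 0.011, -0.0], 'eef_pos': [273.015, -589.22, 230.413], 'tool_rot': [-3.14, -0.0, 0.434], 'force': [-0.556, -0.411, 0.051], 'torque': [0.057, 0.012, -0.056], 'gripper_force': 0.0, 'width': 85.531}
18.700000000000003
s 53.40634968962227 319.0180888360929 239.05506127043896 [1166.  380.  751.] [-0.63 -0.36 -0.68]
t 56.385790364580515 315.1550460211572 240.01871916130676 [ 392.   32. 1074.] [ 0.2  -0.04 -0.98]
```

View pics/s0.png

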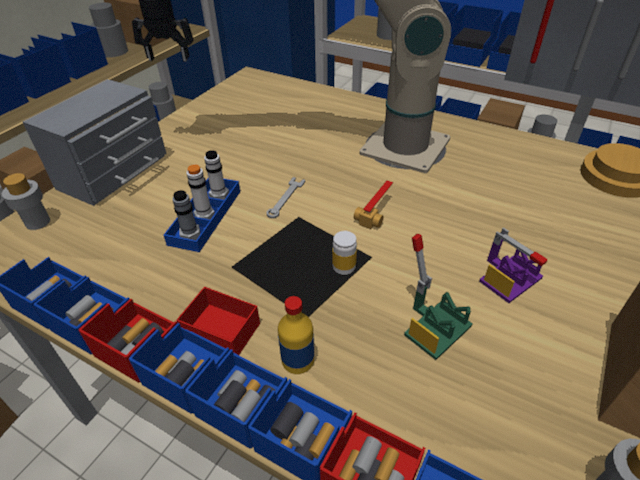

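View pics/t0.png

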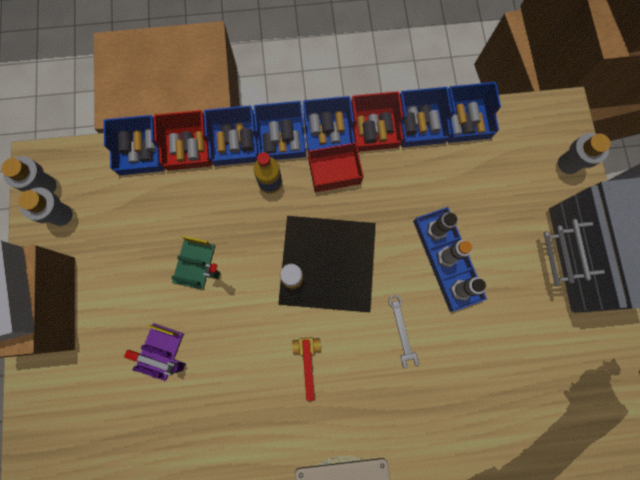

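The orange-capped filter is in the middle tray bay, at scene (194,170) and top (465,247). The two black-capped spares are at top (449,219) and (477,286). The green cradle is at top (195,263), with its yellow plate on the far side and the red tip at (213,271). The purple look-alike at (157,352) is to be left alone. Next I measure these.

```bash
cat > m1.py <<'E'
from h import *; import pickle
a,b=pickle.load(open('im0.pkl','rb'))
def blob(d,lo,hi,box):
    h=cv2.cvtColor(np.ascontiguousarray(d['color']),cv2.COLOR_RGB2HSV); m=cv2.inRange(h,lo,hi); k=np.zeros_like(m); x0,y0,x1,y1=box; k[y0:y1,x0:x1]=m[y0:y1,x0:x1]
    n,l,s,c=cv2.connectedComponentsWithStats(k); i=1+np.argmax(s[1:,4]); return c[i],s[i],(l==i).astype(np.uint8)
def rect(m): return cv2.minAreaRect(cv2.findNonZero(m))
ca=blob(a,(5,150,120),(20,255,255),(180,155,210,185)); cb=blob(b,(5,150,120),(20,255,255),(450,235,480,262))
print('cap',ca[0],ca[1],cb[0],cb[1],tri(a,ca[0],b,cb[0]), onz(b,*cb[0],144))
ra=blob(a,(0,150,90),(6,255,255),(405,228,430,255)); rb=blob(b,(0,150,60),(8,255,255),(200,260,222,280))
print('tip',ra[0],rb[0],tri(a,ra[0],b,rb[0]))
ya=blob(a,(18,120,80),(32,255,255),(405,310,445,356)); yb=blob(b,(18,120,80),(32,255,255),(178,232,220,250))
print('plate',ya[0],ya[1],yb[0],yb[1],'\n',rect(ya[2]),rect(yb[2]))
tm=blob(b,(105,120,40),(125,255,255),(405,200,495,320)); r=rect(tm[2]); print('tray',r,[onz(b,*p,34).round() for p in cv2.boxPoints(r)])
gm=blob(b,(60,60,20),(90,255,255),(165,235,225,295)); r=rect(gm[2]); print('green',r,[onz(b,*p,40).round() for p in cv2.boxPoints(r)])
mm=blob(b,(0,0,0),(180,255,40),(270,205,385,320)); r=rect(mm[2]); print('mat',r,[onz(b,*p,4).round() for p in cv2.boxPoints(r)])
print('can',onz(b,291,276,85))
save(b,'c1.png',(165,225,230,300),8); save(a,'c2.png',(150,140,250,215),8)
i1=cv2.imread('pics/c1.png');i2=cv2.imread('pics/c2.png')
cv2.imwrite('pics/c3.png',np.hstack([cv2.resize(i1,(400,461)),cv2.resize(i2,(400,300),)if 0 else cv2.copyMakeBorder(cv2.resize(i2,(400,300)),0,161,0,0,0)]))
E
python3 m1.py
```

```text
cap [193.25714286 167.85714286] [188 165  12   7  70] [465.34210526 246.57894737] [460 241  12  12 114] (array([ 533.41433116, -305.92232655,  149.00734505]), np.float64(0.20265062107940496)) [ 534.12511291 -307.65493153  144.        ]
tip [417.67567568 241.53153153] [212.73584906 267.9245283 ] (array([541.18978007, 222.01833269, 165.45345957]), np.float64(0.3432900265493104))
plate [423.18285714 334.98666667] [409 317  30  36 525] [193.86021505 238.66666667] [181 235  29   9  93] 
 ((422.8115539550781, 334.7423095703125), (39.204490661621094, 15.611631393432617), 37.87498474121094) ((195.0192413330078, 238.9038543701172), (29.02518653869629, 3.3339738845825195), 11.309932708740234)
tray ((450.31805419921875, 258.4866943359375), (100.57234191894531, 35.246551513671875), 67.61986541748047) [array([ 631., -239.,   34.]), array([ 656., -322.,   34.]), array([ 426., -374.,   34.]), array([ 403., -294.,   34.])]
green ((192.46597290039062, 263.12591552734375), (32.27444839477539, 46.598358154296875), 15.124006271362305) [array([541., 347.,  40.]), array([644., 314.,  40.]), array([616., 242.,  40.]), array([514., 276.,  40.])]
mat ((327.5689697265625, 263.67242431640625), (90.1043472290039, 87.44689178466797), 4.763641834259033) [array([466., 105.,   4.]), array([677.,  68.,   4.]), array([ 635., -150.,    4.]), array([ 426., -105.,    4.])]
can [518.12558394  67.61397181  85.        ]
```

View pics/c3.png

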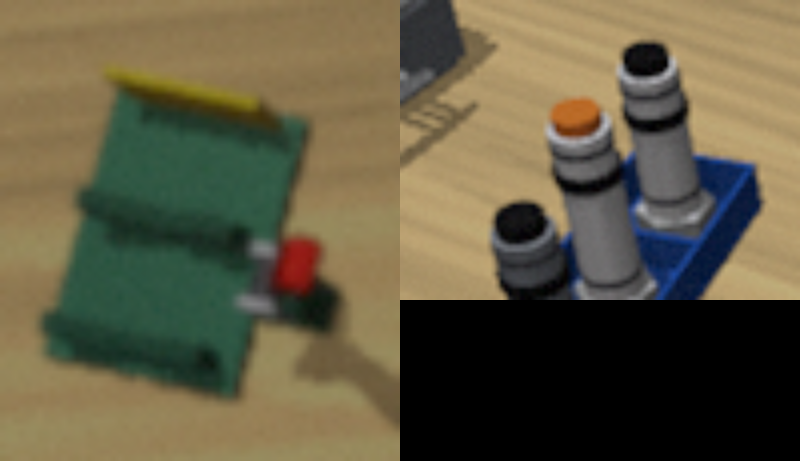

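The crop confirms that the orange-capped filter in the middle bay is the tall one with the black ring. The cradle's corners are clear: plate top at top px (182,236) to (208,242), and base corners at (204,289), (172,282) and (215,244). I'll fit the cradle pose and the tray and mat directions from these.

```bash
cat > m2.py <<'E'
from h import *; import pickle
a,b=pickle.load(open('im0.pkl','rb'))
k=400/65
P=lambda u,v:(165+u/k-.4,225+v/k-.4)
# crop px, local (x,y,z)
L=[((107,70),(-75,-30,55)),((258,103),(-75,30,55)),((45,352),(33,-38,10)),((238,395),(33,38,10)),((308,120),(-79,38,10)),
   ((85,200),(-26,-24,55)),((47,322),(22,-24,55))]
W=np.array([onz(b,*P(*p),l[2])[:2] for p,l in L]); M=np.array([l[:2] for _,l in L],float)
wc,mc=W.mean(0),M.mean(0); H=(M-mc).T@(W-wc); th=np.arctan2(H[0,1]-H[1,0],H[0,0]+H[1,1]); c,s=np.cos(th),np.sin(th); Q=np.array([[c,-s],[s,c]]); t=wc-Q@mc
print('cradle',t,np.degrees(th)); print(W-(M@Q.T+t))
loc=lambda p:Q.T@(np.array(p[:2])-t)
print('tip local',loc((541.2,222)))
for l in((-60,0),(47,0),(44,0),(-8,58),(-8,-37),(84,0)): print(l,Q@l+t)
# check in scene: plate top corners
for l in((-75,-30,55),(-75,30,55)): print('scene px',proj(a,[*(Q@l[:2]+t),l[2]]))
print('mat centre',np.mean([[466,105],[677,68],[635,-150],[426,-105]],0), 'axis',np.degrees(np.arctan2(68-105,677-466)))
print('tray axis',np.degrees(np.arctan2(-239+294,631-403)),np.degrees(np.arctan2(-322+374,656-426)))
E
python3 m2.py
```

```text
cradle [561.58768642 307.35421733] 161.7613355785746
[[-0.55498268 -0.44712074]
 [-0.46141368  0.57011194]
 [ 1.52004833 -0.54701264]
 [ 0.88702708 -1.53173327]
 [-0.41332464  0.18245003]
 [-1.08123455  0.38191924]
 [ 0.10388013  1.39138544]]
tip local [-7.35038298 87.44696703]
(-60, 0) [618.57335032 288.5756628 ]
(47, 0) [516.94891637 322.06408504]
(44, 0) [519.79819956 321.12515732]
(-8, 58) [551.03317222 249.76426829]
(-8, -37) [580.76588357 339.99156946]
(84, 0) [481.80775697 333.64419367]
scene px [438.29106423 339.61893162]
scene px [411.35142302 319.4151646 ]
mat centre [551.  -20.5] axis -9.946004942417295
tray axis 13.562245764449326 12.739646792482093
```

Request:
move_arm --targets "1 3.5 -1.5 0 0 0 0;1 3.5 -1.5 0 0 0 0;1 3.5 -1.5 0 0 0 0;1 3.5 -1.5 0 0 0 0;1 3.5 -1.5 0 0 0 0"

```text
clock: 0.52
eef_pos: [401.2, -446.5, 230.9]
tool_rot: [-3.141, 0.0, 0.433]
force: [0.5, 0.0, 0.8]
width: 85.5
gripper_force: 0.0
```

Request:
move_arm --targets "1 3.5 -1.5 0 0 0 0;1 3.5 -1.5 0 0 0 0;1 3.5 -1.5 0 0 0 0;1 3.5 -1.5 0 0 0 0;1 3.5 -1.5 0 0 0 0"

```text
clock: 0.93
eef_pos: [528.5, -304.9, 231.0]
tool_rot: [-3.141, 0.0, 0.434]
force: [0.2, -0.6, 0.8]
width: 85.2
gripper_force: 0.0
```

Request:
move_arm --targets "1 0 0 0 0 0 6;1 0 0 0 0 0 6;1 0 0 0 0 0 0;1 0 0 0 0 0 0"

```text
clock: 1.27
eef_pos: [527.4, -306.5, 230.9]
tool_rot: [-3.141, 0.001, 0.227]
force: [0.6, -0.3, -0.4]
width: 85.6
gripper_force: 0.0
```

```bash
python3 - <<'E'
from h import *
s=read_state(); print(s['eef_pos'],s['tool_rot'],s['clock'])
w=cam('wrist'); save(w,'w1.png'); print(w['C'],ray(w,320,240)); print('pred cap',proj(w,[534,-307,148]))
import pickle; pickle.dump(w,open('w1.pkl','wb'))
E
```

```text
[ 527.41056667 -306.54263738  230.94464137] [-3.14142975e+00  1.05287373e-03  2.27051328e-01] 1.2667
[ 601.69023768 -289.83063786  373.68690133] [-0.29394219 -0.06810946 -0.95339346]
pred cap [322.11460596 237.75729829]
```

View pics/w1.png

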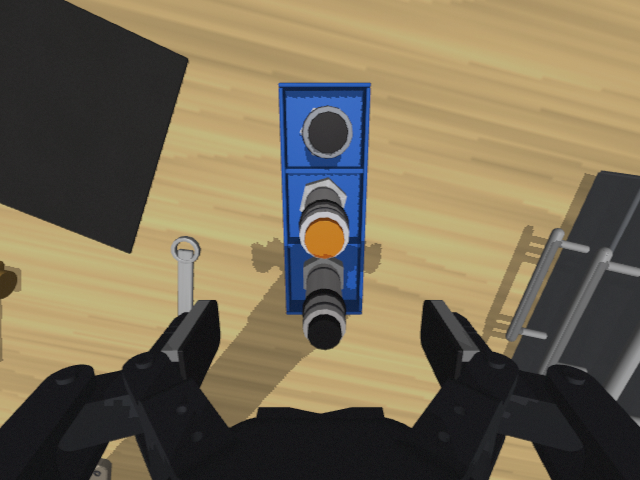

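The cap appears at wrist px (324,238), where (322,238) was predicted, with the tray row along the tool's x. I descend and pinch.

Request:
move_arm --targets "1 0.6 0.2 3.6 0 0 0;1 0 0 3.6 0 0 0;1 0 0 3.6 0 0 0;1 0 0 3.7 0 0 0;1 0 0 0 0 0 0"

```text
clock: 1.73
eef_pos: [528.8, -305.0, 79.4]
tool_rot: [-3.132, 0.01, 0.225]
force: [-0.5, 0.2, -0.9]
width: 85.5
gripper_force: 0.0
```

Request:
move_arm --targets "-1 0 0 0 0 0 0;-1 0 0 0 0 0 0;-1 0 0 0 0 0 0;-1 0 0 0 0 0 0;-1 0 0 0 0 0 0"

```text
clock: 2.15
eef_pos: [535.8, -308.1, 89.4]
tool_rot: [3.138, -0.004, 0.225]
force: [-0.5, 0.7, 6.3]
width: 38.1
gripper_force: 59.3
```

Request:
move_arm --targets "-1 0 0 0 0 0 0;-1 0 0 0 0 0 0;-1 0 0 0 0 0 0;-1 0 0 0 0 0 0;-1 0 0 0 0 0 0"

```text
clock: 2.57
eef_pos: [535.7, -308.1, 89.3]
tool_rot: [3.138, -0.004, 0.225]
force: [-0.6, 0.4, 5.5]
width: 37.9
gripper_force: 59.3
```

```bash
python3 - <<'E'
from h import *
s=read_state(); print(s['eef_pos'],s['tool_rot'],s['clock'],s['width'],s['gripper_force'],s['force'])
a=cam('scene'); w=cam('wrist'); save(a,'x.png',(140,110,260,210),3.33); save(w,'y.png',None,.625)
cv2.imwrite('pics/p5.png',np.hstack([cv2.resize(cv2.imread('pics/x.png'),(400,333)),cv2.resize(cv2.imread('pics/y.png'),(400,333))]))
E
```

```text
[ 535.74158294 -308.06154212   89.34095978] [ 3.13837337 -0.00379585  0.22466329] 2.5667 37.9211897879895 59.28817570209503 [-0.55678403  0.39838946  5.54342817]
```

View pics/p5.png

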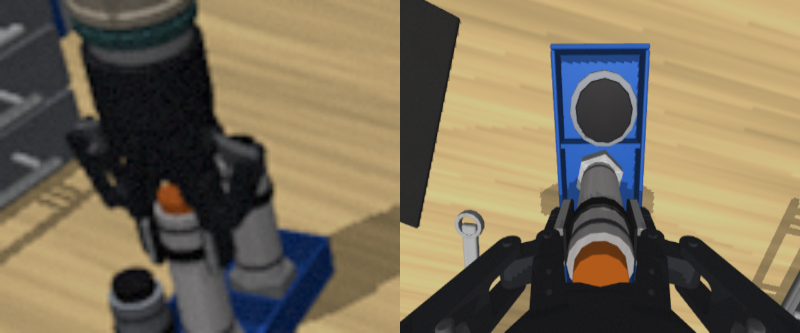

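The ring is pinched: pads at ring height, 59 N, orange cap clear of the gripper body. Next I lift, carry it over the mat, yaw to the cradle's heading and tilt the foot forward.

Request:
move_arm --targets "-1 0 0 -1.5 0 0 0;-1 0 0 -2.5 0 0 0;-1 0 0 -2.5 0 0 0;-1 0 0 0 0 0 0"

```text
clock: 3.0
eef_pos: [537.3, -309.1, 157.5]
tool_rot: [3.135, -0.008, 0.224]
force: [1.0, -1.1, -1.8]
width: 37.6
gripper_force: 60.8
```

Request:
move_arm --targets "-1 0.6 -1.5 0 0 0 0;-1 1.2 -3 0 0 0 0;-1 1.2 -3 0 0 0 0;-1 1.2 -3 0 0 0 0;-1 1.2 -3 0 0 0 0"

```text
clock: 3.42
eef_pos: [556.6, -162.1, 151.7]
tool_rot: [3.142, -0.001, 0.224]
force: [0.8, -0.3, -2.8]
width: 37.4
gripper_force: 60.8
```

Request:
move_arm --targets "-1 1.2 -3 0 0 0 0;-1 1.2 -3 0 0 0 0;-1 0.6 -1.5 0 0 0 0;-1 0 0 0 0 0 6.2;-1 0 0 0 0 0 6.2"

```text
clock: 3.83
eef_pos: [569.5, -81.3, 151.6]
tool_rot: [-3.14, -0.001, 0.007]
force: [-1.5, 0.6, -3.7]
width: 37.7
gripper_force: 60.9
```

Request:
move_arm --targets "-1 0 0 0 0 0 6.2;-1 0 0 0 0 0 6.2;-1 0 0 0 0 0 6.2;-1 0 0 0 0 5 0;-1 0 0 0 0 5 0"

```text
clock: 4.25
eef_pos: [570.7, -84.2, 152.0]
tool_rot: [-3.142, -0.181, -0.317]
force: [1.0, -0.1, -3.5]
width: 37.8
gripper_force: 60.9
```

Request:
move_arm --targets "-1 0 0 0 0 5 0;-1 0 0 0 0 5 0;-1 0 0 0 0 5 0;-1 0 0 0 0 5 0;-1 0 0 0 0 0 0"

```text
clock: 4.67
eef_pos: [565.4, -71.1, 148.4]
tool_rot: [-3.115, -0.307, -0.316]
force: [-0.3, -0.2, -2.5]
width: 37.7
gripper_force: 61.0
```

```bash
cat > arc.py <<'E'
from h import *
def T(rpy): return R.from_euler('xyz',rpy)
def rows(p,rot,targets):
    "targets: (pos, Rotation); prints shift in tool cm and rotvec deg"
    for q,Q in targets:
        d=rot.inv().apply(np.array(q)-p)/10; v=np.degrees((rot.inv()*Q).as_rotvec()); print(' '.join('%.2f'%x for x in d),'|',v.round(1)); p,rot=np.array(q),Q
E
python3 - <<'E'
from arc import *
s=read_state(); print(s['clock'],s['eef_pos'],s['tool_rot'],s['force'],s['width'])
rot=T(s['tool_rot']); h=rot.as_matrix()[:,2]; print('toolz',h, 'x',rot.as_matrix()[:,0])
a=cam('scene'); save(a,'p6.png',(200,80,440,320),2.5)
E
```

```text
4.6667 [565.38667954 -71.0670657  148.43240082] [-3.11519726 -0.30734835 -0.31587154] [-0.32298438 -0.15280995 -2.45999544] 37.71396328492941
toolz [ 0.2956633  -0.06886082 -0.95280711] x [ 0.90598353 -0.29608791  0.30253231]
```

View pics/p6.png

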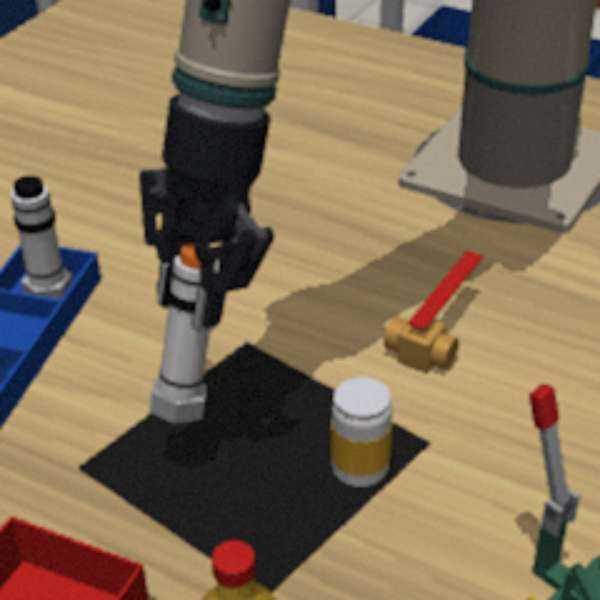

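The tilt stopped at 17.6°, which is a wrist joint limit, but the filter is held straight and hangs clear over the mat. That tilt is enough. I compute the arc.

```bash
cat > arc2.py <<'E'
from arc import *
yaw=np.radians(-18.2); h=np.array([np.cos(yaw),np.sin(yaw),0]); Z=np.array([0,0,1.])
def pose(P,phi,th,dz):
    a=np.radians(78+phi); ring=P+106.3*(np.cos(a)*h+np.sin(a)*Z)
    t=np.radians(th); tz=np.sin(t)*h-np.cos(t)*Z
    Q=R.from_euler('z',yaw)*R.from_euler('x',np.pi)*R.from_euler('y',t)
    return ring+18.7*tz-dz*Z,Q
E
python3 - <<'E'
from arc2 import *
s=read_state(); print(s['qpos'])
P=np.array([590,-85,4.])
tg=[pose(P,15,15,-25),pose(P,15,15,-5),pose(P,15,15,6)]
for i,ph in enumerate(range(19,92,4)): tg.append(pose(P,min(ph,90),15-15*(ph-15)/75,6))
print(tg[0][0],tg[2][0],tg[-1][0]); rows(s['eef_pos'],T(s['tool_rot']),tg)
E
```

```text
[-0.25547882  0.57010982  0.43250942  2.12494751 -0.80471615  0.25436574
 -1.04263215]
[589.31279401 -84.77405817 117.09150659] [589.31279401 -84.77405817  86.09150659] [491.16266094 -52.50393636   1.40112666]
1.58 0.62 3.78 | [-1.5 -2.6  0.2]
-0.52 -0.00 1.93 | [0. 0. 0.]
-0.28 -0.00 1.06 | [0. 0. 0.]
-0.76 -0.00 -0.13 | [-0.  -0.8 -0. ]
-0.77 0.00 -0.07 | [-0.  -0.8 -0. ]
-0.77 -0.00 -0.01 | [ 0.  -0.8 -0. ]
-0.77 0.00 0.06 | [ 0.  -0.8 -0. ]
-0.76 0.00 0.12 | [ 0.  -0.8  0. ]
-0.75 0.00 0.18 | [ 0.  -0.8 -0. ]
-0.73 -0.00 0.24 | [ 0.  -0.8 -0. ]
-0.71 0.00 0.30 | [ 0.  -0.8 -0. ]
-0.68 -0.00 0.35 | [ 0.  -0.8 -0. ]
-0.65 0.00 0.41 | [ 0.  -0.8 -0. ]
-0.61 -0.00 0.46 | [-0.  -0.8 -0. ]
-0.57 -0.00 0.50 | [-0.  -0.8 -0. ]
-0.53 0.00 0.55 | [ 0.  -0.8 -0. ]
-0.48 0.00 0.59 | [-0.  -0.8 -0. ]
-0.43 -0.00 0.62 | [ 0.  -0.8 -0. ]
-0.37 -0.00 0.65 | [-0.  -0.8 -0. ]
-0.32 0.00 0.68 | [ 0.  -0.8 -0. ]
-0.26 -0.00 0.70 | [ 0.  -0.8 -0. ]
-0.16 0.00 0.54 | [ 0.  -0.8 -0. ]
```

Request:
move_arm --targets "-1 0.8 0.3 1.9 -1.5 -2.6 0;-1 0.8 0.3 1.9 0 0 0;-1 -0.5 0 1.9 0 0 0;-1 0 0 0 0 0 0;-1 0 0 0 0 0 0"

```text
clock: 5.13
eef_pos: [588.7, -85.8, 96.1]
tool_rot: [3.141, -0.26, -0.315]
force: [-0.3, -1.1, -1.6]
width: 37.9
gripper_force: 61.1
```

```bash
python3 - <<'E'
from arc2 import *
s=read_state(); print(s['eef_pos'],s['tool_rot'],s['qpos'][5],s['force'])
P=np.array([590,-85,4.]); q,Q=pose(P,15,15,0); print(q,Q.as_euler('xyz'))
rows(s['eef_pos'],T(s['tool_rot']),[(q,Q)])
E
```

```text
[588.71656864 -85.76390298  96.13184615] [ 3.14074028 -0.25965998 -0.31517059] 0.26577594078090827 [-0.27523662 -1.09257224 -1.61840049]
[589.31279401 -84.77405817  92.09150659] [ 3.14159265 -0.26179939 -0.31764992]
-0.08 -0.11 0.40 | [0.  0.1 0.1]
```

Request:
move_arm --targets "-1 -0.1 0 0.5 0 0 0;-1 -0.2 0 0.6 0 0 0;-1 0 0 0 0 0 0"

```text
clock: 5.38
eef_pos: [596.0, -90.2, 91.9]
tool_rot: [3.14, -0.279, -0.318]
force: [-2.6, -2.4, 22.9]
width: 37.7
gripper_force: 63.5
```

Request:
move_arm --targets "-1 -0.76 0 -0.13 0 -0.8 0;-1 -0.77 0 -0.07 0 -0.8 0;-1 -0.77 0 0 0 -0.8 0;-1 -0.77 0 0.06 0 -0.8 0"

```text
clock: 5.72
eef_pos: [566.9, -80.7, 86.1]
tool_rot: [3.14, -0.223, -0.319]
force: [-2.7, -2.2, 21.5]
width: 37.5
gripper_force: 65.8
```

Request:
move_arm --targets "-1 -0.76 0 0.12 0 -0.8 0;-1 -0.75 0 0.18 0 -0.8 0;-1 -0.73 0 0.24 0 -0.8 0;-1 -0.71 0 0.3 0 -0.8 0;-1 -0.68 0 0.35 0 -0.8 0"

```text
clock: 6.13
eef_pos: [530.5, -66.9, 64.5]
tool_rot: [-3.141, -0.142, -0.316]
force: [-3.2, 0.9, 8.5]
width: 38.0
gripper_force: 69.6
```

```bash
python3 - <<'E'
from arc2 import *
s=read_state(); print(s['eef_pos'],s['tool_rot'],s['force'],s['torque'])
P=np.array([590,-85,4.]); print(pose(P,51,7.8,6)[0],pose(P,51,7.8,6)[1].as_euler('xyz'))
a=cam('scene'); save(a,'p7.png',(200,80,440,320),2.5)
E
```

```text
[530.53961768 -66.89837412  64.53136262] [-3.14132261 -0.14219986 -0.31635777] [-3.17862774  0.86502535  8.46855926] [-0.28234196  0.14644672 -0.14140853]
[528.86086619 -64.8984756   62.08363109] [ 3.14159265 -0.13613568 -0.31764992]
```

View pics/p7.png

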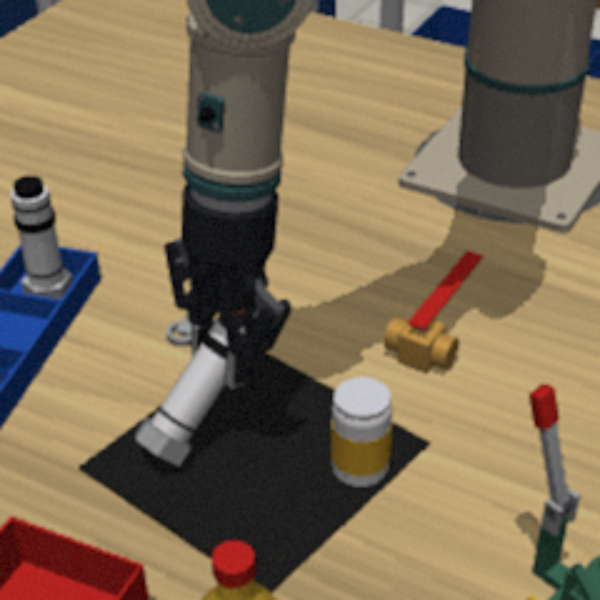

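The filter is pivoting as intended, foot on the mat and leaning about 50°. I continue the arc.

Request:
move_arm --targets "-1 -0.65 0 0.41 0 -0.8 0;-1 -0.61 0 0.46 0 -0.8 0;-1 -0.57 0 0.5 0 -0.8 0;-1 -0.53 0 0.55 0 -0.8 0"

```text
clock: 6.52
eef_pos: [509.6, -59.7, 41.7]
tool_rot: [-3.141, -0.084, -0.316]
force: [-1.0, 0.3, 3.6]
width: 37.7
gripper_force: 70.4
```

Request:
move_arm --targets "-1 -0.48 0 0.59 0 -0.8 0;-1 -0.43 0 0.62 0 -0.8 0;-1 -0.37 0 0.65 0 -0.8 0;-1 0 0 0 0 0 0;-1 0 0 0 0 0 0"

```text
clock: 6.93
eef_pos: [497.9, -55.8, 20.3]
tool_rot: [3.141, -0.039, -0.315]
force: [-2.9, 1.4, 3.9]
width: 37.8
gripper_force: 70.1
```

```bash
cat > ax.py <<'E'
from arc2 import *
def body(d,lo=110):
    "whitish filter body mask -> centre line end points near gripper"
    return None
E
python3 - <<'E'
from arc2 import *
s=read_state(); p=s['eef_pos'];print(p,s['tool_rot'],s['force'],np.degrees(T(s['tool_rot']).as_rotvec()))
P=np.array([590,-85,4.]); q=pose(P,79,2.2,6); print(q[0]); rows(p,T(s['tool_rot']),[pose(P,85,1,4),pose(P,90,0,3)])
a=cam('scene'); save(a,'p8.png',(230,160,390,290),5)
E
```

```text
[497.89451144 -55.805928    20.30220534] [ 3.1409325  -0.03946383 -0.31495149] [-2.93296976  1.38198267  3.91596839] [177.35196937 -28.16299521   3.49065627]
[497.72749149 -54.66234282  20.84850242]
-0.50 -0.11 0.77 | [ 0.  -1.3  0.2]
-0.28 -0.00 0.79 | [ 0. -1.  0.]
```

View pics/p8.png

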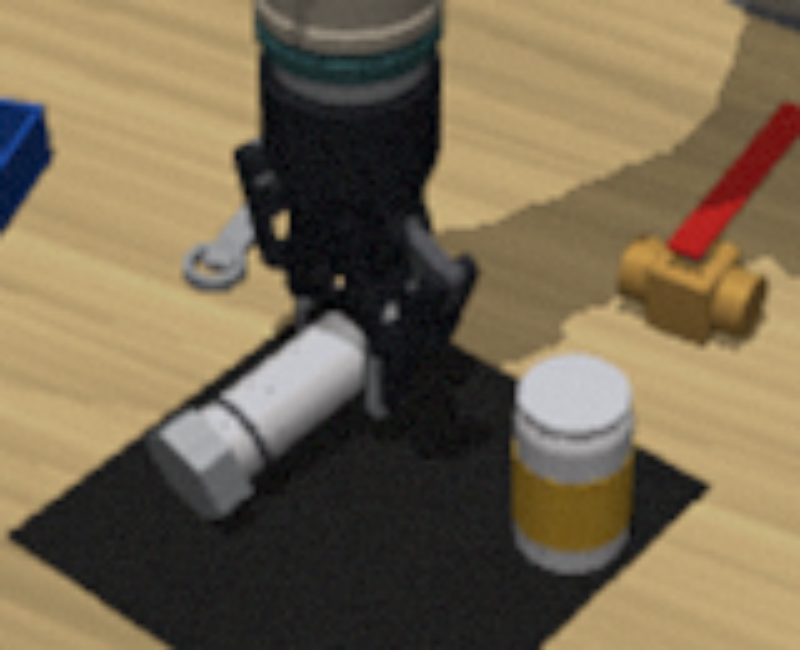

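About 78° over. I finish the arc.

Request:
move_arm --targets "-1 -0.5 0 0.7 0 -1.3 0;-1 -0.28 0 0.7 0 -1 0;-1 0 0 0 0 0 0;-1 0 0 0 0 0 0"

```text
clock: 7.32
eef_pos: [491.7, -54.0, 5.4]
tool_rot: [3.14, -0.001, -0.315]
force: [1.9, 0.4, 1.0]
width: 37.7
gripper_force: 69.7
```

```bash
rm ax.py; python3 - <<'E'
from arc2 import *
s=read_state(); p=s['eef_pos'];print(p,s['tool_rot'],s['force'])
for n in('scene','top'):
    d=cam(n); ring=p+18.7*Z
    print(n,'ring',proj(d,ring),'foot',proj(d,ring+104*h))
    q=proj(d,ring+60*h).astype(int); save(d,n+'_z.png',(q[0]-40,q[1]-40,q[0]+40,q[1]+40),5); print(q-40)
cv2.imwrite('pics/p9.png',np.hstack([cv2.imread('pics/scene_z.png'),cv2.imread('pics/top_z.png')]))
E
```

```text
[491.71017114 -54.02518912   5.38667342] [ 3.13997615e+00 -5.35459940e-04 -3.15094595e-01] [1.91601499 0.35542941 0.99728282]
scene ring [302.25465164 234.358545  ] foot [265.96453705 256.65256724]
[241 206]
top ring [344.92806297 284.91490769] foot [353.49636961 242.4484898 ]
[309 220]
```

View pics/p9.png

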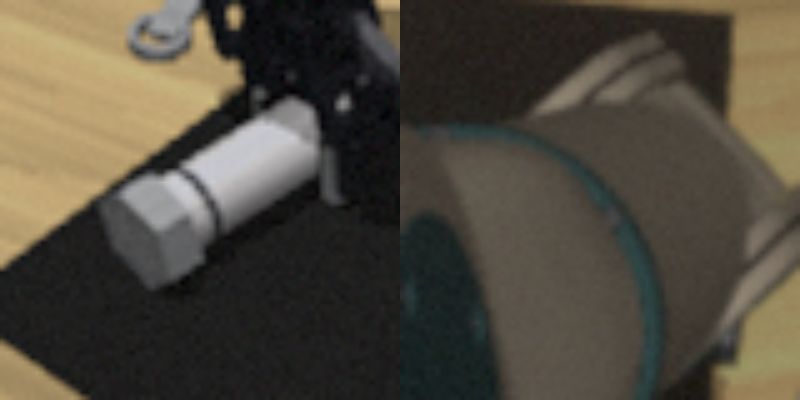

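The filter is nearly level, with its foot resting on the mat. I check the pitch from its silhouette against the black mat, knowing the heading.

```bash
cat > pitch.py <<'E'
from arc2 import *
def pitch(pr=True):
    s=read_state(); p=s['eef_pos']; Rm=T(s['tool_rot']).as_matrix(); hh=Rm[:,0]*[1,1,0]; hh/=np.linalg.norm(hh); ring=p-18.7*Rm[:,2]
    d=cam('scene'); g=cv2.cvtColor(np.ascontiguousarray(d['color']),cv2.COLOR_RGB2GRAY).astype(float)
    g=cv2.GaussianBlur(g,(3,3),0.6)
    A,B=proj(d,ring+28*hh),proj(d,ring+72*hh); u=(B-A)/np.linalg.norm(B-A); n=np.array([-u[1],u[0]])
    mids=[]
    for k in np.linspace(0,1,25):
        c=A+(B-A)*k; o=np.arange(-16,16.1,.25); pts=c+o[:,None]*n
        v=cv2.remap(g.astype(np.float32),pts[:,0].astype(np.float32)[None],pts[:,1].astype(np.float32)[None],1)[0]
        gr=np.gradient(v); i=np.argmax(np.where(o<0,np.abs(gr),0)); j=np.argmax(np.where(o>0,np.abs(gr),0)); mids.append((k,o[i],o[j]))
    m=np.array(mids); L=np.linalg.norm(B-A)
    if pr: print(np.c_[m[::4]].round(2).tolist())
    r=[]
    for col in(1,2):
        c=np.polyfit(m[:,0]*L,m[:,col],1); e=np.abs(np.polyval(c,m[:,0]*L)-m[:,col]); ok=e<max(.6,np.median(e)*1.5); c=np.polyfit(m[ok,0]*L,m[ok,col],1); r.append((c,ok.sum()))
    # predicted silhouette slopes for pitch values (foot up +)
    for t in range(-10,11,2):
        a=np.radians(t); ax=np.cos(a)*hh+np.sin(a)*Z; pr_=[]
        view=ring+50*ax-d['C']; side=np.cross(ax,view); side/=np.linalg.norm(side)
        for sg in(-1,1):
            q=[((proj(d,ring+k*ax+sg*18*side)-A)@np.c_[u,n]) for k in(28,72)]; pr_.append(((q[1][1]-q[0][1])/(q[1][0]-q[0][0]),q[0][1]))
        print(t,np.round(pr_,3).tolist())
    print('meas',r)
pitch()
E
python3 pitch.py
```

```text
[[0.0, -6.0, 10.25], [0.17, -5.75, 10.0], [0.33, -6.0, 10.0], [0.5, -6.5, 10.25], [0.67, -6.75, 14.75], [0.83, -5.75, 10.0], [1.0, -7.25, 10.25]]
-10 [[-0.115, 6.558], [-0.128, -9.367]]
-8 [[-0.091, 6.863], [-0.105, -9.114]]
-6 [[-0.067, 7.165], [-0.082, -8.855]]
-4 [[-0.042, 7.464], [-0.058, -8.59]]
-2 [[-0.017, 7.76], [-0.034, -8.32]]
0 [[0.009, 8.052], [-0.009, -8.044]]
2 [[0.036, 8.338], [0.016, -7.763]]
4 [[0.063, 8.618], [0.043, -7.475]]
6 [[0.092, 8.892], [0.07, -7.181]]
8 [[0.121, 9.158], [0.098, -6.881]]
10 [[0.152, 9.415], [0.127, -6.574]]
meas [(array([ 6.11037968e-03, -6.16248524e+00]), np.int64(19)), (array([0.03962801, 9.87857143]), np.int64(14))]
```

The pitch is about +1.5° (foot slightly up), so the filter is level within measurement. I lift, correct 1.5°, and carry it high over the can and clamp arm to above the cradle.

Request:
move_arm --targets "-1 0 0 -1 0 -1.5 0;-1 0 0 -2 0 0 0;-1 0 0 -3 0 0 0;-1 0 0 -3 0 0 0;-1 0 0 -3 0 0 0"

```text
clock: 7.88
eef_pos: [491.5, -53.9, 126.1]
tool_rot: [3.14, 0.031, -0.316]
force: [1.8, 0.1, -3.7]
width: 37.7
gripper_force: 69.2
```

Request:
move_arm --targets "-1 0 0 -3 0 0 0;-1 0 0 -3 0 0 0;-1 0 0 -3 0 0 0;-1 0 0 -1.5 0 0 0;-1 -0.3 -1.2 0 0 0 0"

```text
clock: 8.3
eef_pos: [497.7, -45.7, 233.8]
tool_rot: [3.141, 0.022, -0.319]
force: [1.1, -0.2, -3.1]
width: 37.9
gripper_force: 69.3
```

Request:
move_arm --targets "-1 -0.7 -2.8 0 0 0 0;-1 -0.7 -2.8 0 0 0 0;-1 -0.7 -2.8 0 0 0 0;-1 -0.7 -2.8 0 0 0 0;-1 -0.7 -2.8 0 0 0 0"

```text
clock: 8.72
eef_pos: [505.3, 102.5, 230.7]
tool_rot: [3.14, 0.031, -0.316]
force: [0.5, 0.4, -4.3]
width: 37.9
gripper_force: 69.2
```

Request:
move_arm --targets "-1 -0.7 -2.8 0 0 0 0;-1 -0.7 -2.8 0 0 0 0;-1 -0.7 -2.8 0 0 0 0;-1 -0.7 -2.8 0 0 0 0;-1 -0.7 -2.8 0 0 0 0"

```text
clock: 9.13
eef_pos: [515.4, 246.2, 231.3]
tool_rot: [3.139, 0.03, -0.315]
force: [-0.7, 0.8, -2.8]
width: 37.5
gripper_force: 69.2
```

Request:
move_arm --targets "-1 -0.7 -2.8 0 0 0 0;-1 -0.7 -2.8 0 0 0 0;-1 -0.3 -1.5 0 0 0 0;-1 0 0 0 0 0 0;-1 0 0 0 0 0 0"

```text
clock: 9.55
eef_pos: [521.5, 318.1, 231.3]
tool_rot: [3.138, 0.03, -0.313]
force: [0.0, -0.2, -2.4]
width: 37.5
gripper_force: 69.2
```

```bash
python3 pitch.py; python3 - <<'E'
from arc2 import *
s=read_state(); p=s['eef_pos'];print(s['clock'],p,s['tool_rot'],s['force'])
th=np.radians(161.76); c=np.array([561.6,307.4]); Q=np.array([[np.cos(th),-np.sin(th)],[np.sin(th),np.cos(th)]])
print('ring local',Q.T@(p[:2]-c))
d=cam('wrist'); save(d,'w2.png'); import pickle; pickle.dump((d,cam('scene')),open('w2.pkl','wb'))
for l in((-75,-30,55),(-75,30,55),(-26,-24,55),(-26,24,55)): print(l,proj(d,[*(Q@l[:2]+c),l[2]]))
for k in(86,104): print('foot',proj(d,p+18.7*Z+k*h))
E
```

```text
[[0.0, -9.0, 12.25], [0.17, -9.25, 11.25], [0.33, -9.25, 10.0], [0.5, -9.75, 9.75], [0.67, -4.75, 0.25], [0.83, -10.25, 8.25], [1.0, -7.5, 8.5]]
-10 [[-0.088, 9.931], [-0.109, -12.865]]
-8 [[-0.069, 10.239], [-0.092, -12.612]]
-6 [[-0.049, 10.547], [-0.075, -12.355]]
-4 [[-0.029, 10.853], [-0.056, -12.092]]
-2 [[-0.007, 11.155], [-0.037, -11.824]]
0 [[0.016, 11.454], [-0.016, -11.549]]
2 [[0.041, 11.746], [0.006, -11.267]]
4 [[0.067, 12.032], [0.029, -10.977]]
6 [[0.095, 12.308], [0.054, -10.678]]
8 [[0.126, 12.572], [0.082, -10.368]]
10 [[0.159, 12.821], [0.111, -10.043]]
meas [(array([-0.07675836, -8.84166667]), np.int64(16)), (array([-0.193838  , 11.63571054]), np.int64(16))]
9.6 [522.09785449 316.59616138 231.73570071] [ 3.137677    0.02872285 -0.3158155 ] [ 0.29911323 -0.71172316 -3.53622538]
ring local [40.39569215  3.63000551]
(-75, -30, 55) [278.91131084  75.5283476 ]
(-75, 30, 55) [350.71971863  75.7577319 ]
(-26, -24, 55) [287.72140689 136.64568072]
(-26, 24, 55) [342.17803817 136.77605603]
foot [319.98384846 101.4785719 ]
foot [320.09023752  39.35961411]
```

View pics/w2.png

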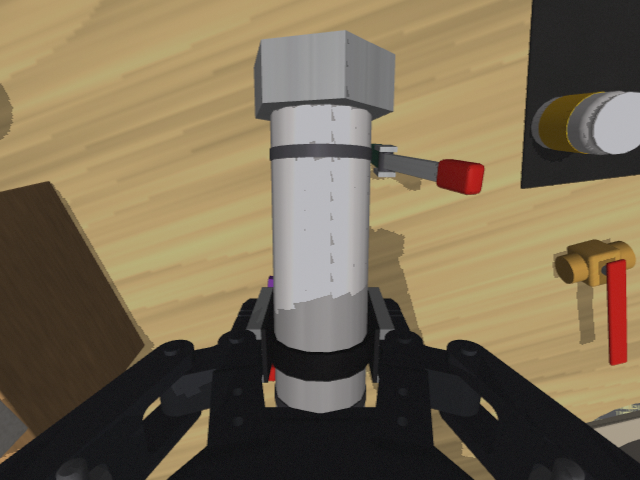

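The filter is straight in the fingers: body centred at wrist px x≈321, foot at (326,75), with a foot corner at x≈345. I check the pitch from the wrist view, using the body's width at two places and the foot's edge rows.

```bash
cat > pw.py <<'E'
from arc2 import *; import sys
def meas():
    s=read_state(); p=s['eef_pos']; Rm=T(s['tool_rot']).as_matrix(); hh=Rm[:,0]*[1,1,0]; hh/=np.linalg.norm(hh); ring=p-18.7*Rm[:,2]; d=cam('wrist')
    c=np.ascontiguousarray(d['color']); sat=c.max(2).astype(float)-c.min(2)
    sat=cv2.GaussianBlur(sat,(3,3),0.7)
    def edges(y):
        g=np.gradient(sat[y]); x=np.arange(640)
        l=np.argmin(np.where((x>250)&(x<300),g,0)); r=np.argmax(np.where((x>345)&(x<395),g,0))
        sub=lambda i,sg:i+.5*(sg*g[i-1]-sg*g[i+1])/(sg*g[i-1]-2*sg*g[i]+sg*g[i+1])
        return sub(l,-1),sub(r,1)
    ys=list(range(120,143,3)),list(range(165,280,6))
    E={y:edges(y) for q in ys for y in q}
    Y=np.array(list(E)); Wd=np.array([b-a for a,b in E.values()]); M=np.array([(a+b)/2 for a,b in E.values()])
    side0=Rm[:,1]
    print('widths',list(zip(Y[::3],Wd[::3].round(1),M[::3].round(1))))
    c1=np.polyfit(Y,Wd,1); e=abs(np.polyval(c1,Y)-Wd); c1=np.polyfit(Y[e<2],Wd[e<2],1); print('meas W(120),W(280)',np.polyval(c1,[120,280]),'mid slope',np.polyfit(Y[e<2],M[e<2],1))
    col=sat[:,300]; gray=cv2.cvtColor(c,cv2.COLOR_RGB2GRAY)[:,350].astype(int); print('col edge foot outer', 15+np.argmin(np.gradient(sat[15:60,345])))
    for t in(-8,-6,-4,-2,0,2,4,6):
        a=np.radians(t); ax=np.cos(a)*hh+np.sin(a)*Z; up=np.cross(ax,side0); up*=np.sign(up[2]); res=[];
        for k in(20,80):
            b=ring+k*ax; v=b-d['C']; n=np.cross(ax,v); dist=np.linalg.norm(n); 
            # tangent points of cylinder
            n/=dist; w=np.cross(n,ax); w*=-np.sign(w@v); f=18/dist
            q=[proj(d,b+18*(f*w+sg*np.sqrt(1-f*f)*n)) for sg in(-1,1)]; res.append((np.mean([q[0][1],q[1][1]]),abs(q[0][0]-q[1][0])))
        W=np.interp([120,280],[res[1][0],res[0][0]],[res[1][1],res[0][1]]); sl=(res[0][1]-res[1][1])/(res[0][0]-res[1][0]); W=res[1][1]+sl*(np.array([120,280])-res[1][0])
        print(t,W.round(1),'foot outer top edge y',proj(d,ring+104*ax+24.5*up)[1].round(1),'inner',proj(d,ring+86*ax+24.5*up)[1].round(1))
meas()
E
python3 pw.py
```

```text
widths [(np.int64(120), np.float64(102.7), np.float64(320.7)), (np.int64(129), np.float64(101.1), np.float64(320.3)), (np.int64(138), np.float64(100.8), np.float64(320.4)), (np.int64(171), np.float64(98.9), np.float64(320.2)), (np.int64(189), np.float64(98.6), np.float64(320.4)), (np.int64(207), np.float64(97.6), np.float64(320.2)), (np.int64(225), np.float64(97.1), np.float64(320.4)), (np.int64(243), np.float64(96.3), np.float64(320.2)), (np.int64(261), np.float64(95.5), np.float64(320.1)), (np.int64(279), np.float64(95.1), np.float64(320.1))]
meas W(120),W(280) [101.49568497  94.67626603] mid slope [-1.64679971e-03  3.20609796e+02]
col edge foot outer 30
-8 [99.7 91.4] foot outer top edge y 20.0 inner 87.9
-6 [101.9  91.9] foot outer top edge y 18.0 inner 88.8
-4 [104.2  92.5] foot outer top edge y 16.4 inner 90.1
-2 [106.6  93. ] foot outer top edge y 15.3 inner 92.0
0 [109.   93.6] foot outer top edge y 14.7 inner 94.4
2 [111.6  94.3] foot outer top edge y 14.8 inner 97.5
4 [114.4  94.9] foot outer top edge y 15.5 inner 101.1
6 [117.3  95.6] foot outer top edge y 17.1 inner 105.5
```

```bash
cat > pf.py <<'E'
from arc2 import *; from scipy.optimize import least_squares
def run():
    s=read_state(); p=s['eef_pos']; Rm=T(s['tool_rot']).as_matrix(); hh=Rm[:,0]*[1,1,0]; hh/=np.linalg.norm(hh); d=cam('wrist')
    c=np.ascontiguousarray(d['color']); sat=cv2.GaussianBlur(c.max(2).astype(float)-c.min(2),(3,3),0.7); x=np.arange(640)
    Y=np.array(list(range(123,142,3))+list(range(165,280,6))); Wd=[]
    for y in Y:
        g=np.gradient(sat[y]); Wd.append(np.argmax(np.where((x>345)&(x<395),g,0))-np.argmin(np.where((x>250)&(x<300),g,0)))
    Wd=np.array(Wd,float)
    yo=15+np.argmin(np.gradient(sat[15:60,345])); gr=cv2.cvtColor(c,cv2.COLOR_RGB2GRAY)[:,345].astype(float); yi=85+np.argmax(abs(np.gradient(cv2.GaussianBlur(gr,(1,5),1)[:,0] if gr.ndim>1 else gr)[85:118]))
    def pred(v):
        a=np.radians(v[0]); ax=np.cos(a)*hh+np.sin(a)*Z; ring=p-(18.7+v[1])*Rm[:,2]; res=[]
        for k in(20,35,50,65,80):
            b=ring+k*ax; n=np.cross(ax,b-d['C']); D=np.linalg.norm(n); n/=D; w=np.cross(n,ax); w*=-np.sign(w@(b-d['C'])); f=18/D
            q=[proj(d,b+18*(f*w+sg*np.sqrt(1-f*f)*n)) for sg in(-1,1)]; res.append(((q[0][1]+q[1][1])/2,abs(q[0][0]-q[1][0])))
        r=np.array(res)[::-1]; W=np.polyval(np.polyfit(r[:,0],r[:,1],2),Y)
        up=np.cross(np.cross(ax,Z),ax); up/=np.linalg.norm(up)
        return np.r_[W-Wd,],proj(d,ring+(104+0)*ax+24.5*up)[1],proj(d,ring+86*ax+24.5*up)[1]
    r=least_squares(lambda v:pred(v)[0],[0,0],loss='soft_l1'); print(s['clock'],'pitch,dz',r.x.round(2),'rms',np.sqrt(np.mean(r.fun**2)).round(2),'foot y meas',yo,yi,'pred',pred(r.x)[1:])
if __name__=='__main__': run()
E
python3 pf.py; python3 pf.py
```

```text
9.75 pitch,dz [-10.63   5.93] rms 0.36 foot y meas 30 106 pred (np.float64(16.8738303871626), np.float64(84.84561528342599))
9.8 pitch,dz [-10.42   5.74] rms 0.3 foot y meas 30 106 pred (np.float64(16.93110765897103), np.float64(85.05591988425138))
```

```bash
cat > ps.py <<'E'
from arc2 import *
def run():
    s=read_state(); p=s['eef_pos']; Rm=T(s['tool_rot']).as_matrix(); hh=Rm[:,0]*[1,1,0]; hh/=np.linalg.norm(hh); ring=p-18.7*Rm[:,2]; d=cam('scene')
    c=np.ascontiguousarray(d['color']).astype(float); sat=((c.max(2)-c.min(2))/(c.max(2)+5)).astype(np.float32)
    A,B=proj(d,ring+20*hh),proj(d,ring+110*hh); L=np.linalg.norm(B-A); u=(B-A)/L; n=np.array([-u[1],u[0]]); o=np.arange(-22,22.1,.5)
    print('A',A,'B',B,'L',L)
    for k in np.linspace(0,1,13):
        pts=(A+(B-A)*k+o[:,None]*n).astype(np.float32); v=cv2.remap(sat,pts[:,0][None],pts[:,1][None],1)[0]
        m=(v<.2).astype(np.uint8); idx=np.flatnonzero(m); print(round(20+90*k),o[idx[0]] if len(idx) else None,o[idx[-1]] if len(idx) else None,len(idx)/2,' '.join('%02d'%(100*z) for z in v[::4]))
    for t in(-12,-8,-4,0,4):
        a=np.radians(t); ax=np.cos(a)*hh+np.sin(a)*Z; q=(proj(d,ring+80*ax)-A)@n,(proj(d,ring+30*ax)-A)@n; print(t,np.round(q,2))
run()
E
python3 ps.py
```

```text
A [476.62574603 220.70681631] B [442.16692098 247.62832373] L 43.72845967302828
20 -10.5 17.0 28.0 38 39 37 36 37 39 10 01 01 01 01 03 03 03 03 01 01 01 02 05 25 37 38
28 -10.5 13.0 24.0 37 37 38 37 37 36 02 01 01 01 00 03 02 03 03 01 01 03 46 35 37 37 37
35 -11.0 12.0 23.5 38 37 36 37 37 32 01 01 01 01 01 03 03 03 03 01 01 18 38 37 38 38 37
42 -11.5 11.5 23.5 36 38 38 36 37 25 01 01 01 02 01 03 03 02 03 01 01 28 38 37 37 38 39
50 -12.0 11.0 23.5 38 37 38 37 37 17 02 01 01 01 01 03 02 03 02 00 01 35 37 38 37 38 38
58 -12.0 10.5 23.0 38 38 36 37 37 12 02 07 04 03 05 05 05 04 02 01 01 37 38 37 37 37 38
65 -12.5 10.0 23.0 37 37 37 38 37 04 01 00 01 01 02 02 03 03 02 02 13 38 38 37 37 38 38
72 -13.0 10.0 23.5 37 38 36 39 29 01 01 01 01 01 01 02 01 02 01 00 13 38 38 37 37 38 38
80 -18.0 10.5 29.0 37 38 17 04 03 01 01 02 01 01 01 02 01 00 01 01 08 37 38 38 38 37 38
88 -18.5 12.0 31.0 37 37 02 01 02 02 01 01 01 01 01 02 01 01 01 01 02 16 38 38 37 38 38
95 -19.0 13.5 33.0 37 33 01 01 00 02 02 02 02 04 02 02 03 01 02 00 02 03 25 37 38 38 38
102 -18.0 13.5 32.0 38 38 17 03 02 02 04 01 03 02 01 02 01 02 02 02 01 03 26 38 38 37 37
110 -16.0 13.0 29.5 37 38 37 17 05 03 03 03 01 01 03 02 01 02 04 02 01 07 32 37 38 38 38
-12 [-5.01 -1.84]
-8 [-3.37 -1.23]
-4 [-1.7  -0.62]
0 [ 0. -0.]
4 [1.72 0.62]
```

Both views agree that the filter has drooped to about −11° (foot low) since lift-off. I check whether it is creeping or it slipped in the lift.

```bash
python3 -c "
from pf import *
run()
for i in range(14): cams.get_image('wrist')
run()
print(read_state()['torque'])"
```

```text
9.9 pitch,dz [-10.41   5.71] rms 0.3 foot y meas 30 105 pred (np.float64(16.881839102420884), np.float64(85.00921644159325))
10.65 pitch,dz [-10.39   5.71] rms 0.3 foot y meas 30 105 pred (np.float64(16.750219630609166), np.float64(84.88457199239576))
[0.05684544 0.08730364 0.00108809]
```

It is not creeping, so it slipped in the quick lift. I go back, press it level again on the mat and lift more gently.

Request:
move_arm --targets "-1 0.3 1.2 0 0 0 0;-1 0.7 2.8 0 0 0 0;-1 0.7 2.8 0 0 0 0;-1 0.7 2.8 0 0 0 0;-1 0.7 2.8 0 0 0 0"

```text
clock: 11.12
eef_pos: [513.8, 187.9, 232.1]
tool_rot: [3.14, 0.027, -0.316]
force: [0.8, -0.3, -2.5]
width: 38.1
gripper_force: 69.2
```

Request:
move_arm --targets "-1 0.7 2.8 0 0 0 0;-1 0.7 2.8 0 0 0 0;-1 0.7 2.8 0 0 0 0;-1 0.7 2.8 0 0 0 0;-1 0.7 2.8 0 0 0 0"

```text
clock: 11.53
eef_pos: [503.4, 43.9, 231.4]
tool_rot: [3.14, 0.027, -0.316]
force: [1.1, 0.6, -3.3]
width: 37.8
gripper_force: 69.2
```

Request:
move_arm --targets "-1 0.7 2.8 0 0 0 0;-1 0.7 2.8 0 0 0 0;-1 0.7 2.8 0 0 0 0;-1 0.3 1.5 1 0 0 0;-1 0 0 2.5 0 0 0"

```text
clock: 11.95
eef_pos: [496.6, -61.8, 198.6]
tool_rot: [3.139, 0.018, -0.323]
force: [0.4, 1.2, -3.1]
width: 37.8
gripper_force: 69.3
```

Request:
move_arm --targets "-1 0 0 3 0 0 0;-1 0 0 3 0 0 0;-1 0 0 3 0 0 0;-1 0 0 3 0 0 0;-1 0 0 2 0 0 0"

```text
clock: 12.37
eef_pos: [490.1, -54.6, 53.8]
tool_rot: [3.139, 0.029, -0.316]
force: [0.1, 0.4, -3.0]
width: 38.1
gripper_force: 69.3
```

Request:
move_arm --targets "-1 0 0 1 0 0 0;-1 0 0 0 0 0 0;-1 0 0 0 0 0 0"

```text
clock: 12.62
eef_pos: [491.7, -54.7, 46.3]
tool_rot: [3.14, 0.026, -0.316]
force: [-0.6, -0.5, -2.0]
width: 37.9
gripper_force: 69.3
```

```bash
python3 -c "
from pf import *
run(); s=read_state(); print(s['eef_pos'],s['tool_rot'],s['force'])"
```

```text
12.6167 pitch,dz [  1.82 -71.53] rms 10.46 foot y meas 17 105 pred (np.float64(67.7610489561192), np.float64(111.9379397495801))
[492.33234575 -54.66769827  46.82964467] [ 3.14040302  0.0247956  -0.31569121] [-0.35892657 -0.69368001 -2.32907655]
```

Request:
move_arm --targets "-1 0 0 1 0 0 0;-1 0 0 0.8 0 0 0;-1 -0.15 0 0.6 0 0 0;-1 -0.15 0 0.6 0 0 0;-1 -0.15 0 0.5 0 0 0"

```text
clock: 13.08
eef_pos: [486.3, -52.0, 10.4]
tool_rot: [3.141, 0.027, -0.315]
force: [-0.7, 0.8, 1.4]
width: 37.9
gripper_force: 69.5
```

Request:
move_arm --targets "-1 -0.1 0 0.5 0 0 0;-1 -0.1 0 0.3 0 0 0;-1 0 0 0 0 0 0;-1 0 0 0 0 0 0"

```text
clock: 13.42
eef_pos: [484.5, -51.6, 3.2]
tool_rot: [3.141, 0.026, -0.316]
force: [-0.9, 0.7, 2.8]
width: 38.0
gripper_force: 69.8
```

```bash
cat > ps2.py <<'E'
from arc2 import *
def run(dark=True):
    s=read_state(); p=s['eef_pos']; Rm=T(s['tool_rot']).as_matrix(); hh=Rm[:,0]*[1,1,0]; hh/=np.linalg.norm(hh); ring=p-18.7*Rm[:,2]; d=cam('scene')
    c=np.ascontiguousarray(d['color']).astype(np.float32); g=c.max(2)
    if not dark: g=100-100*(c.max(2)-c.min(2))/(c.max(2)+5)
    A,B=proj(d,ring+20*hh),proj(d,ring+110*hh); L=np.linalg.norm(B-A); u=(B-A)/L; n=np.array([-u[1],u[0]]); o=np.arange(-22,22.1,.5); th=80; M=[]
    for k in range(28,75,4):
        pts=(A+(B-A)*(k-20)/90+o[:,None]*n).astype(np.float32); v=cv2.remap(g,pts[:,0][None],pts[:,1][None],1)[0]
        i=np.flatnonzero(v>(60 if dark else 80)); i=i[abs(o[i])<15]; M.append((k,o[i[0]],o[i[-1]]))
    M=np.array(M); m=np.polyfit(M[:,0],(M[:,1]+M[:,2])/2,1)
    ts=np.arange(-20,21,2); sl=[]
    for t in ts:
        a=np.radians(t); ax=np.cos(a)*hh+np.sin(a)*Z; sl.append(((proj(d,ring+72*ax)-proj(d,ring+28*ax))@n)/44)
    print(s['clock'],'pitch',[np.interp(np.polyfit(M[:,0],y,1)[0],sl,ts).round(1) for y in(M[:,1],M[:,2],(M[:,1]+M[:,2])/2)],'tilt',np.degrees(s['tool_rot'][1]).round(1)); print(M[::2].tolist())
if __name__=='__main__':
    import sys; run(len(sys.argv)<2); s=read_state(); print(s['eef_pos'],s['force'])
E
python3 ps2.py
```

```text
13.4167 pitch [np.float64(-2.9), np.float64(4.2), np.float64(0.7)] tilt 1.5
[[28.0, -5.5, 10.5], [36.0, -5.5, 10.5], [44.0, -5.5, 11.0], [52.0, -5.5, 10.5], [60.0, -4.5, 10.5], [68.0, -5.5, 11.0]]
[484.47714815 -51.63629076   3.16378432] [-0.04057851  0.54523998  3.61582114]
```

Request:
move_arm --targets "-1 0 0 -0.2 0 0 0;-1 0 0 -0.4 0 0 0;-1 0 0 -0.6 0 0 0;-1 0 0 -0.8 0 0 0;-1 0 0 -1 0 0 0"

```text
clock: 13.88
eef_pos: [484.0, -51.5, 33.2]
tool_rot: [3.14, 0.029, -0.315]
force: [0.1, -0.4, -3.3]
width: 37.6
gripper_force: 69.2
```

```bash
python3 ps2.py
```

```text
13.8833 pitch [np.float64(-4.5), np.float64(-0.0), np.float64(-2.3)] tilt 1.7
[[28.0, -7.0, 14.5], [36.0, -7.5, 14.5], [44.0, -8.0, 14.5], [52.0, -8.0, 14.5], [60.0, -5.0, 14.5], [68.0, -8.5, 14.5]]
[485.1777536  -51.82025755  34.91067094] [ 0.18930584 -0.3365392  -1.41860469]
```

Request:
move_arm --targets "-1 0 0 -1 0 0 0;-1 0 0 -1 0 0 0;-1 0 0 -1 0 0 0;-1 0 0 -0.6 0 0 0;-1 0 0 -0.2 0 0 0"

```text
clock: 14.35
eef_pos: [486.7, -52.1, 72.2]
tool_rot: [3.141, 0.025, -0.315]
force: [-0.6, -0.3, -3.5]
width: 37.8
gripper_force: 69.2
```

```bash
python3 ps2.py
```

```text
14.35 pitch [np.float64(-4.5), np.float64(0.0), np.float64(-2.2)] tilt 1.4
[[28.0, -7.5, 14.5], [36.0, -7.5, 14.5], [44.0, -8.0, 14.5], [52.0, -8.5, 14.5], [60.0, -4.5, 14.5], [68.0, -9.0, 14.5]]
[486.63417037 -51.98643487  71.98389561] [-1.03907865 -0.32586096 -1.59662247]
```

Request:
move_arm --targets "-1 0 0 -0.5 0 2.5 0;-1 0 0 -0.5 0 2 0;-1 0 0 0 0 0 0;-1 0 0 0 0 0 0"

```text
clock: 14.73
eef_pos: [485.6, -51.7, 80.9]
tool_rot: [3.141, -0.05, -0.315]
force: [0.4, -0.9, -3.8]
width: 37.9
gripper_force: 69.2
```

```bash
sed -i 's|    if not dark: g=.*|    if not dark: g=np.where((c.max(2)>60)\&((c.max(2)-c.min(2))/(c.max(2)+5)<.2),100,0).astype(np.float32)|' ps2.py; python3 ps2.py x; sed -n 1,8p ps2.py | grep -c where
```

```text
14.7333 pitch [np.float64(-5.1), np.float64(9.0), np.float64(2.0)] tilt -2.9
[[28.0, -6.0, 9.0], [36.0, -6.5, 14.5], [44.0, -6.5, 14.5], [52.0, -6.5, 14.5], [60.0, -4.5, 14.5], [68.0, -6.5, 14.5]]
[486.15113572 -51.90743896  80.77204053] [-0.21805832 -0.11081182 -2.228998  ]
1
```

Request:
move_arm --targets "-1 0 0 -1 0 0 0;-1 0 0 -2 0 0 0;-1 0 0 -2.5 0 0 0;-1 0 0 -2.5 0 0 0;-1 0 0 -2.5 0 0 0"

```text
clock: 15.2
eef_pos: [480.8, -50.6, 186.4]
tool_rot: [3.139, -0.05, -0.316]
force: [1.0, 0.3, -3.7]
width: 37.9
gripper_force: 69.2
```

Request:
move_arm --targets "-1 0 0 -2.5 0 0 0;-1 0 0 -1.5 0 0 0;-1 -0.1 -0.7 -0.5 0 0 0;-1 -0.3 -1.6 0 0 0 0;-1 -0.6 -2.7 0 0 0 0"

```text
clock: 15.62
eef_pos: [485.0, -0.5, 230.3]
tool_rot: [3.139, -0.053, -0.32]
force: [0.1, -0.9, -2.5]
width: 38.0
gripper_force: 69.2
```

Request:
move_arm --targets "-1 -0.6 -2.7 0 0 0 0;-1 -0.6 -2.7 0 0 0 0;-1 -0.6 -2.7 0 0 0 0;-1 -0.6 -2.7 0 0 0 0;-1 -0.6 -2.7 0 0 0 0"

```text
clock: 16.03
eef_pos: [497.5, 140.9, 227.3]
tool_rot: [3.139, -0.05, -0.315]
force: [-0.4, -0.4, -3.5]
width: 37.6
gripper_force: 69.2
```

Request:
move_arm --targets "-1 -0.6 -2.7 0 0 0 0;-1 -0.6 -2.7 0 0 0 0;-1 -0.6 -2.7 0 0 0 0;-1 -0.6 -2.7 0 0 0 0;-1 -0.6 -2.7 0 0 0 0"

```text
clock: 16.45
eef_pos: [510.6, 278.5, 225.2]
tool_rot: [3.139, -0.05, -0.314]
force: [0.5, -1.0, -2.3]
width: 38.1
gripper_force: 69.2
```

Request:
move_arm --targets "-1 -0.6 -2.7 0 0 0 0;-1 -0.3 -1.6 0 0 0 0;-1 -0.1 -0.5 0 0 0 0;-1 0 0 0 0 0 0;-1 0 0 0 0 0 0"

```text
clock: 16.87
eef_pos: [516.5, 323.9, 225.3]
tool_rot: [3.138, -0.051, -0.316]
force: [0.1, -0.9, -2.4]
width: 37.9
gripper_force: 69.2
```

```bash
python3 ps2.py x; python3 - <<'E'
from pf import *
run()
s=read_state(); p=s['eef_pos'];print(s['clock'],p,s['tool_rot'],s['force'])
th=np.radians(161.76); c=np.array([561.6,307.4]); Q=np.array([[np.cos(th),-np.sin(th)],[np.sin(th),np.cos(th)]])
tz=T(s['tool_rot']).as_matrix()[:,2]
print('ring local',Q.T@((p-18.7*tz)[:2]-c))
# clamp tip now
E
```

```text
16.8667 pitch [np.float64(-14.1), np.float64(-1.8), np.float64(-7.8)] tilt -2.9
[[28.0, -9.0, 13.0], [36.0, -9.5, 12.5], [44.0, -10.0, 12.0], [52.0, -9.5, 12.0], [60.0, -10.0, 11.5], [68.0, -11.5, 12.0]]
[516.74674116 323.20249736 225.71454833] [ 0.13795778 -0.65712918 -2.00965503]
16.9167 pitch,dz [-3.54  5.64] rms 0.39 foot y meas 28 105 pred (np.float64(13.682949781020483), np.float64(85.52656238607813))
16.9667 [516.9397399  323.03635243 226.0216031 ] [ 3.13914647 -0.05157543 -0.31788202] [-0.35931461 -0.03139686 -1.79685407]
ring local [48.27444956 -0.91740467]
```

Request:
move_arm --targets "-1 0.4 0.1 0 0 2.3 0;-1 0.4 0 0 0 2.2 0;-1 -0.13 0 1 0 0 0;-1 -0.32 0 2.5 0 0 0;-1 -0.32 0 2.5 0 0 0"

```text
clock: 17.38
eef_pos: [524.7, 321.2, 166.1]
tool_rot: [-3.141, -0.13, -0.316]
force: [-0.4, 1.0, -3.6]
width: 37.7
gripper_force: 69.2
```

Request:
move_arm --targets "-1 -0.32 0 2.5 0 0 0;-1 -0.32 0 2.5 0 0 0;-1 -0.2 0 1.5 0 0 0;-1 0 0 0 0 0 0;-1 0 0 0 0 0 0"

```text
clock: 17.8
eef_pos: [524.1, 320.3, 100.0]
tool_rot: [3.139, -0.129, -0.317]
force: [-0.1, -0.6, -1.9]
width: 37.8
gripper_force: 69.2
```

```bash
python3 ps2.py x; python3 - <<'E'
from arc2 import *
s=read_state(); p=s['eef_pos'];print(s['clock'],p,s['tool_rot'],s['qpos'].round(2) if hasattr(s['qpos'],'round') else s['qpos'])
th=np.radians(161.76); c=np.array([561.6,307.4]); Q=np.array([[np.cos(th),-np.sin(th)],[np.sin(th),np.cos(th)]])
tz=T(s['tool_rot']).as_matrix()[:,2]; r=p-24*tz
print('ring local',Q.T@(r[:2]-c),r[2])
d=cam('wrist'); im=np.ascontiguousarray(d['color']); hv=cv2.cvtColor(im,cv2.COLOR_RGB2HSV)
y=cv2.inRange(hv,(18,120,60),(32,255,255)); g=cv2.inRange(hv,(60,60,20),(90,255,255)); rd=cv2.inRange(hv,(0,150,60),(6,255,255))
for n,m in(('yel',y),('green',g),('red',rd)):
    k,l,st,ce=cv2.connectedComponentsWithStats(m); print(n,[(st[i].tolist(),ce[i].round().tolist()) for i in np.argsort(-st[1:,4])[:4]+1])
for l in((-75,-30,55),(-75,30,55),(-72,0,55),(-26,-24,55),(-26,24,55)): print(l,proj(d,[*(Q@l[:2]+c),l[2]]).round())
E
```

```text
17.8 pitch [np.float64(-17.4), np.float64(13.6), np.float64(-1.5)] tilt -7.4
[[28.0, -8.0, 12.0], [36.0, -7.5, 11.5], [44.0, -8.0, 12.0], [52.0, -8.0, 12.0], [60.0, -8.0, 12.5], [68.0, -10.5, 14.0]]
[525.11695634 320.71971972 101.26359977] [ 0.58555221  0.61093153 -2.62833131]
17.85 [525.11695634 320.71971972 101.26359977] [ 3.14073249 -0.13073804 -0.3164853 ] [-1.1   0.85  0.75  1.83 -0.74  0.67 -1.85]
ring local [41.94776835 -1.2461484 ] 125.05877374427149
yel [([263, 385, 14, 22, 247], [269.0, 396.0]), ([4, 422, 1, 1, 1], [4.0, 422.0]), ([26, 422, 1, 1, 1], [26.0, 422.0]), ([14, 435, 1, 1, 1], [14.0, 435.0])]
green [([369, 116, 60, 137, 2221], [392.0, 190.0]), ([270, 202, 2, 48, 60], [270.0, 229.0]), ([269, 167, 1, 32, 32], [269.0, 182.0]), ([251, 346, 1, 1, 1], [251.0, 346.0])]
red [([586, 184, 54, 67, 3098], [615.0, 216.0])]
(-75, -30, 55) [266.  71.]
(-75, 30, 55) [378.  71.]
(-72, 0, 55) [322.  77.]
(-26, -24, 55) [279. 165.]
(-26, 24, 55) [365. 165.]
```

The filter is level and over the seat. I lower into the saddles, watching the force.

Request:
move_arm --targets "-1 -0.2 0.1 1.5 0 0 0;-1 -0.32 0 2.4 0 0 0;-1 -0.2 0 1.5 0 0 0;-1 -0.07 0 0.5 0 0 0;-1 0 0 0 0 0 0"

```text
clock: 18.32
eef_pos: [523.9, 320.5, 41.2]
tool_rot: [3.14, -0.13, -0.315]
force: [0.7, 0.1, -2.2]
width: 37.8
gripper_force: 69.2
```

Request:
move_arm --targets "-1 -0.06 0 0.5 0 0 0;-1 0 0 0 0 0 0;-1 0 0 0 0 0 0"

```text
clock: 18.57
eef_pos: [524.6, 320.8, 37.1]
tool_rot: [-3.141, -0.131, -0.315]
force: [0.5, -0.4, -2.0]
width: 37.5
gripper_force: 69.2
```

Request:
move_arm --targets "-1 -0.03 0 0.3 0 0 0;-1 0 0 0 0 0 0;-1 0 0 0 0 0 0"

```text
clock: 18.82
eef_pos: [524.0, 320.6, 33.3]
tool_rot: [3.141, -0.13, -0.315]
force: [-0.5, -0.7, -2.8]
width: 37.8
gripper_force: 69.2
```

Request:
move_arm --targets "-1 -0.03 0 0.3 0 0 0;-1 0 0 0 0 0 0;-1 0 0 0 0 0 0"

```text
clock: 19.07
eef_pos: [524.2, 319.6, 30.8]
tool_rot: [3.14, -0.13, -0.316]
force: [-3.1, -2.0, 3.4]
width: 38.1
gripper_force: 69.9
```

Request:
move_arm --targets "-1 -0.02 0 0.2 0 0 0;-1 0 0 0 0 0 0;1 0 0 0 0 0 0;1 0 0 0 0 0 0;1 0 0 0 0 0 0"

```text
clock: 19.48
eef_pos: [524.8, 320.8, 28.4]
tool_rot: [3.141, -0.131, -0.315]
force: [0.3, -0.6, -0.9]
width: 72.7
gripper_force: 0.0
```

Request:
move_arm --targets "1 0 0 0 0 0 0;1 0 0 0 0 0 0;1 0 0 0 0 0 0;1 0 0 -1 0 0 0;1 0 0 -2.5 0 0 0"

```text
clock: 19.9
eef_pos: [518.2, 320.7, 61.0]
tool_rot: [3.136, -0.127, -0.315]
force: [-0.3, 1.1, 0.6]
width: 85.5
gripper_force: 0.0
```

Request:
move_arm --targets "1 0 0 -3.5 0 0 0;1 0 0 -3.5 0 -3 0;1 0 0 -3.5 0 -3 0;1 0 0 -3.5 0 -1.5 0;1 0 0 0 0 0 0"

```text
clock: 20.32
eef_pos: [513.3, 325.7, 210.2]
tool_rot: [-3.134, -0.008, -0.318]
force: [1.9, 0.4, 0.0]
width: 85.4
gripper_force: 0.0
```

```bash
cat > seat.py <<'E'
from arc2 import *
th=np.radians(161.76); c=np.array([561.6,307.4]); Q=np.array([[np.cos(th),-np.sin(th)],[np.sin(th),np.cos(th)]])
W=lambda x,y,z:np.array([*(Q@[x,y]+c),z])
if __name__=='__main__':
    s=read_state(); p=s['eef_pos']; print(s['clock'],p,s['tool_rot'],s['width'],s['force'])
    for n in('scene','wrist'):
        d=cam(n); C=np.ascontiguousarray(d['color']).astype(np.float32); hv=cv2.cvtColor(np.ascontiguousarray(d['color']),cv2.COLOR_RGB2HSV)
        cv2.imwrite('pics/seat_%s.png'%n,C[...,::-1])
        # saturation profile along the seated axis (upper line z=56+17) 
        for z in(56,):
            xs=np.arange(-85,95,4); pts=np.array([proj(d,W(x,0,z)) for x in xs],np.float32); v=cv2.remap(C,pts[:,0][None],pts[:,1][None],1)[0]
            hh=cv2.remap(hv.astype(np.float32),pts[:,0][None],pts[:,1][None],0)[0]
            print(n,[(int(x),int(a[0]),int(a[1]),int(b[2])) for x,a,b in zip(xs,hh,hh)])
        for l in((-60,0,56),(84,0,56),(44,0,56),(-8,87,165)): print(l,proj(d,W(*l)).round(1))
        o=cv2.inRange(hv,(5,150,100),(17,255,255)); k,l,st,ce=cv2.connectedComponentsWithStats(o); print('orange',[(st[i].tolist(),ce[i].round(1).tolist()) for i in np.argsort(-st[1:,4])[:5]+1])
E
python3 seat.py
```

```text
20.3167 [513.26047197 325.66529074 210.15954081] [-3.13372248 -0.00839961 -0.31754625] 85.40654098012469 [1.92797321 0.3898147  0.03866534]
scene [(-85, 22, 189, 104), (-81, 21, 211, 98), (-77, 20, 207, 96), (-73, 22, 183, 188), (-69, 113, 27, 75), (-65, 80, 10, 74), (-61, 110, 10, 80), (-57, 135, 6, 79), (-53, 60, 3, 81), (-49, 113, 12, 87), (-45, 0, 0, 76), (-41, 130, 5, 148), (-37, 108, 8, 157), (-33, 110, 5, 158), (-29, 105, 3, 158), (-25, 90, 2, 164), (-21, 120, 9, 210), (-17, 100, 4, 188), (-13, 138, 21, 60), (-9, 120, 4, 179), (-5, 120, 4, 205), (-1, 120, 6, 209), (3, 116, 9, 206), (7, 120, 9, 207), (11, 113, 10, 210), (15, 120, 9, 207), (19, 115, 7, 208), (23, 116, 9, 206), (27, 111, 9, 209), (31, 116, 9, 208), (35, 111, 9, 206), (39, 120, 7, 207), (43, 120, 9, 207), (47, 128, 10, 209), (51, 120, 9, 210), (55, 110, 10, 147), (59, 170, 191, 8), (63, 170, 36, 21), (67, 120, 8, 63), (71, 120, 9, 201), (75, 124, 9, 210), (79, 120, 9, 145), (83, 113, 9, 108), (87, 113, 11, 209), (91, 174, 14, 180)]
(-60, 0, 56) [429.9 324.3]
(84, 0, 56) [476.3 283. ]
(44, 0, 56) [464.2 293.9]
(-8,
[... 847 characters left out ...]
), (39, 120, 6, 184), (43, 120, 7, 180), (47, 0, 14, 37), (51, 30, 7, 36), (55, 150, 4, 70), (59, 114, 7, 185), (63, 120, 6, 183), (67, 114, 7, 184), (71, 126, 16, 78), (75, 120, 6, 183), (79, 140, 5, 157), (83, 13, 224, 149), (87, 13, 213, 151), (91, 19, 103, 126)]
(-60, 0, 56) [323.1  81.9]
(84, 0, 56) [322.4 255.5]
(44, 0, 56) [322.6 212.2]
(-8, 87, 165) [489.9 160.8]
orange [([308, 251, 30, 12, 267], [322.7, 256.5]), ([248, 382, 1, 10, 10], [248.0, 386.5]), ([491, 143, 8, 1, 8], [494.5, 143.0]), ([254, 394, 6, 1, 6], [256.5, 394.0]), ([267, 395, 5, 1, 5], [269.0, 395.0])][ WARN:0@0.947] global loadsave.cpp:1063 imwrite_ Unsupported depth image for selected encoder is fallbacked to CV_8U.
```

The filter lies straight in the saddles. On the wrist px line, x≈322 runs through the foot, ring and cap, there is a gap at the plate, and the cap is at (323,256). Next I re-measure the clamp tip and compute the arc for pushing it with shut fingers.

```bash
cat > cl.py <<'E'
from seat import *
def tip():
    a,b=cam('scene'),cam('wrist'); out=[]
    for d,l in((a,(-8,90,165)),(b,(-8,90,165))):
        hv=cv2.cvtColor(np.ascontiguousarray(d['color']),cv2.COLOR_RGB2HSV); m=cv2.inRange(hv,(0,150,50),(6,255,255))|cv2.inRange(hv,(175,150,50),(180,255,255)); k,L,st,ce=cv2.connectedComponentsWithStats(m)
        q=proj(d,W(*l)); i=1+np.argmin([np.linalg.norm(ce[i]-q)-min(st[i,4],60) for i in range(1,k)]); out.append(ce[i]); print(ce[i],st[i])
    P,e=tri(a,out[0],b,out[1]); print('tip',Q.T@(P[:2]-c),P[2],e)
def loc(p): return np.r_[Q.T@(p[:2]-c),p[2]]
def clarc(th,press=0,half=14,r=88): 
    n=np.array([np.sin(th),np.cos(th)]); y,z=np.array([58,78.5])+r*np.array([-np.cos(th),np.sin(th)])+(6+half*np.sin(th)-press)*n; return y,z
if __name__=='__main__':
    tip(); s=read_state(); print(loc(s['eef_pos']))
    pr=None
    for t in [2.1]+list(np.arange(1.8,-.05,-.2)):
        y,z=clarc(t,4); print(round(t,2),'y %.0f z %.0f'%(y,z), '' if pr is None else 'row y %.2f z %.2f'%((y-pr[0])/10,-(z-pr[1])/10)); pr=(y,z)
E
python3 cl.py
```

```text
[417.21527778 242.125     ] [412 234  11  18 144]
[494.61569017 153.4468719 ] [ 464  136   61   38 2014]
tip [-8.23594763 88.00394529] 164.38023546696655 0.3350940274732108
[ 57.9805344   -0.54676783 201.44711365]
2.1 y 115 z 147 
1.8 y 93 z 161 row y -2.14 z -1.33
1.6 y 77 z 166 row y -1.67 z -0.53
1.4 y 59 z 168 row y -1.79 z -0.19
1.2 y 40 z 166 row y -1.85 z 0.19
1.0 y 22 z 160 row y -1.81 z 0.60
0.8 y 5 z 150 row y -1.67 z 1.00
0.6 y -9 z 136 row y -1.44 z 1.37
0.4 y -20 z 120 row y -1.11 z 1.67
0.2 y -27 z 101 row y -0.71 z 1.90
0.0 y -30 z 81 row y -0.27 z 2.02
```

Request:
move_arm --targets "-1 0 1.5 -1.4 0 -0.5 0;-1 0 2.5 0 0 0 0;-1 0 2.5 0 0 0 0;-1 0 2.5 0 0 0 0;-1 0 2.5 0 0 0 0"

```text
clock: 20.93
eef_pos: [470.3, 215.7, 214.8]
tool_rot: [3.138, 0.011, -0.314]
force: [0.2, -0.8, -0.3]
width: 25.4
gripper_force: 0.0
```

Request:
move_arm --targets "-1 0 2.5 0 0 0 0;-1 1.6 0 0 0 0 0;-1 2.5 0 0 0 0 0;-1 2.5 0 0 0 0 0;-1 0 0 0 0 0 0"

```text
clock: 21.35
eef_pos: [530.5, 170.2, 214.8]
tool_rot: [3.138, 0.006, -0.318]
force: [0.6, 0.0, -0.8]
width: -0.1
gripper_force: 0.0
```

```bash
python3 -c "
from cl import *
s=read_state(); print(s['clock'],loc(s['eef_pos']),s['tool_rot'],s['width'])"
```

```text
21.35 [-13.40257057 140.07551139 214.77994235] [ 3.13848924  0.00569979 -0.31774333] -0.07071583350932051
```

Now I descend behind the tip (to z≈158) and sweep it over.

Request:
move_arm --targets "-1 -0.4 0 2.5 0 0 0;-1 0 0 2.5 0 0 0;-1 0 0 0.7 0 0 0;-1 0 -1.5 0 0 0 0;-1 0 -1.5 0 0 0 0"

```text
clock: 21.77
eef_pos: [530.8, 201.6, 157.5]
tool_rot: [3.138, 0.012, -0.317]
force: [-0.7, -0.5, 0.4]
width: -0.2
gripper_force: 0.5
```

Request:
move_arm --targets "-1 0 -1.7 -0.3 0 0 0;-1 0 -1.7 -0.5 0 0 0;-1 0 -1.8 -0.2 0 0 0;-1 0 -1.85 0.2 0 0 0;-1 0 -1.8 0.6 0 0 0"

```text
clock: 22.18
eef_pos: [559.5, 287.4, 161.0]
tool_rot: [3.14, 0.009, -0.315]
force: [0.5, -0.9, -0.9]
width: -0.1
gripper_force: 0.2
```

```bash
python3 -c "
from cl import *
s=read_state(); print(s['clock'],loc(s['eef_pos']),s['tool_rot'],s['force'])
a=cam('scene');b=cam('wrist')
for n,d in(('s',a),('w',b)):
    hv=cv2.cvtColor(np.ascontiguousarray(d['color']),cv2.COLOR_RGB2HSV); m=cv2.inRange(hv,(0,150,50),(6,255,255)); k,L,st,ce=cv2.connectedComponentsWithStats(m)
    print(n,[(st[i].tolist(),ce[i].round().tolist()) for i in range(1,k) if st[i,4]>15], [proj(d,W(-8,58-95*np.cos(t),78.5+95*np.sin(t))).round().tolist() for t in(1.9,1.4,1.2,1.0,.8)])
"
```

```text
22.1833 [ -4.28559395  19.69061789 160.99089383] [ 3.14012572  0.00910452 -0.31493571] [ 0.48393732 -0.92948111 -0.87819899]
s [([364, 181, 29, 30, 238], [378.0, 196.0]), ([530, 252, 17, 13, 128], [538.0, 258.0]), ([444, 263, 17, 12, 107], [452.0, 269.0]), ([79, 287, 181, 95, 5332], [176.0, 325.0]), ([284, 296, 18, 19, 259], [293.0, 304.0]), ([321, 413, 104, 67, 2607], [370.0, 449.0]), ([353, 473, 7, 7, 32], [356.0, 476.0])] [[417.0, 240.0], [439.0, 252.0], [447.0, 260.0], [454.0, 268.0], [460.0, 278.0]]
w [([276, 259, 53, 52, 1532], [300.0, 281.0])] [[491.0, 305.0], [383.0, 309.0], [339.0, 302.0], [301.0, 293.0], [272.0, 282.0]]
```

The red tip is at scene (452,269), so θ≈1.0 and the arm is following. I continue over and down.

Request:
move_arm --targets "-1 0.2 -1.6 1.0 0 0 0;-1 0.1 -1.4 1.4 0 0 0;-1 0 -1.1 1.6 0 0 0;-1 0 -0.7 1.8 0 0 0;-1 0 0 0 0 0 0"

```text
clock: 22.7
eef_pos: [573.9, 331.6, 98.8]
tool_rot: [3.136, 0.014, -0.314]
force: [-1.0, -0.1, -0.0]
width: -0.3
gripper_force: 0.0
```

Request:
move_arm --targets "-1 0 -0.3 1 0 0 0;-1 0 0 0.7 0 0 0;-1 0 0 0.3 0 0 0;-1 0 0 0 0 0 0"

```text
clock: 23.03
eef_pos: [577.6, 333.4, 83.6]
tool_rot: [3.141, 0.01, -0.316]
force: [-1.2, -0.0, 2.9]
width: 0.1
gripper_force: 1.4
```

```bash
cat > st.py <<'E'
from cl import *
s=read_state(); print(s['clock'],loc(s['eef_pos']),s['force'],s['tool_rot'])
d=cam('scene'); hv=cv2.cvtColor(np.ascontiguousarray(d['color']),cv2.COLOR_RGB2HSV); m=cv2.inRange(hv,(0,150,50),(6,255,255)); k,L,st,ce=cv2.connectedComponentsWithStats(m)
print([(st[i].tolist(),ce[i].round(1).tolist()) for i in range(1,k) if st[i,4]>15 and 400<ce[i][0]<520], [proj(d,W(-8,58-95*np.cos(t),78.5+95*np.sin(t))).round(1).tolist() for t in(.2,.1,0.05,0)])
E
python3 st.py
```

```text
23.0333 [ -7.04594274 -29.66559494  83.57055336] [-1.24542848 -0.04301132  2.90940112] [ 3.14074247  0.00955716 -0.31612493]
[([455, 304, 18, 15, 85], [463.5, 311.8])] [[468.1, 305.1], [467.7, 309.0], [467.4, 310.8], [466.9, 312.6]]
```

It is down with contact. One more small press to be sure, then I retreat upward.

Request:
move_arm --targets "-1 0 0 0.3 0 0 0;-1 0 0 0 0 0 0;-1 0 0 0 0 0 0"

```text
clock: 23.33
eef_pos: [577.7, 333.4, 82.9]
tool_rot: [-3.141, 0.01, -0.316]
force: [-6.7, -1.2, 16.8]
width: 0.0
gripper_force: 8.8
```

Request:
move_arm --targets "-1 0 0 -1 0 0 0;-1 0 0 -3 0 0 0;-1 0 0 -3.5 0 0 0;-1 0 0 -3.5 0 0 0;-1 -2 0 -3 0 0 0"

```text
clock: 23.75
eef_pos: [563.7, 336.7, 222.9]
tool_rot: [3.141, 0.003, -0.32]
force: [-0.3, -0.2, 0.8]
width: -0.1
gripper_force: 0.0
```

Request:
move_arm --targets "-1 -3 0 -1 0 0 0;-1 -3 0 0 0 0 0;-1 -3 0 0 0 0 0;-1 0 0 0 0 0 0;-1 0 0 0 0 0 0"

```text
clock: 24.17
eef_pos: [472.7, 369.1, 231.0]
tool_rot: [3.141, 0.01, -0.313]
force: [1.1, 0.7, 0.6]
width: -0.2
gripper_force: 0.0
```

```bash
python3 st.py; python3 - <<'E'
from cl import *
from m1 import blob
import pickle
a,b=cam('scene'),cam('wrist'); a0,_=pickle.load(open('im0.pkl','rb'))
hv=cv2.cvtColor(np.ascontiguousarray(b['color']),cv2.COLOR_RGB2HSV)
for n,lo,hi in(('red',(0,150,50),(6,255,255)),('orange',(9,150,60),(17,255,255)),('yellow',(18,150,60),(32,255,255))):
    k,L,st,ce=cv2.connectedComponentsWithStats(cv2.inRange(hv,lo,hi)); print(n,[(st[i].tolist(),ce[i].round().tolist()) for i in range(1,k) if st[i,4]>40])
for l in((-8,-37,84),(84,0,56),(-74,0,55),(-60,0,78)): print(l,proj(b,W(*l)).round())
# bystanders moved? diff in areas of scene
df=np.abs(a['color'].astype(int)-a0['color'].astype(int)).max(2)
for n,(x0,y0,x1,y1) in dict(tray=(165,185,240,250),spares=(172,150,226,236),can=(330,230,360,275),oil=(275,295,318,372),bin=(178,288,260,355),valve=(352,180,394,228),wrench=(265,175,306,218)).items(): print(n,(df[y0:y1,x0:x1]>50).mean().round(3))
E
```

```text
24.1667 [103.74208162 -30.75569933 230.97947087] [1.11089411 0.70043911 0.61529172] [ 3.14149254  0.01025069 -0.31250822]
[([455, 303, 18, 16, 163], [463.4, 309.7])] [[468.1, 305.1], [467.7, 309.0], [467.4, 310.8], [466.9, 312.6]]
cap [193.25714286 167.85714286] [188 165  12   7  70] [465.34210526 246.57894737] [460 241  12  12 114] (array([ 533.41433116, -305.92232655,  149.00734505]), np.float64(0.20265062107940496)) [ 534.12511291 -307.65493153  144.        ]
tip [417.67567568 241.53153153] [212.73584906 267.9245283 ] (array([541.18978007, 222.01833269, 165.45345957]), np.float64(0.3432900265493104))
plate [423.18285714 334.98666667] [409 317  30  36 525] [193.86021505 238.66666667] [181 235  29   9  93] 
 ((422.8115539550781, 334.7423095703125), (39.204490661621094, 15.611631393432617), 37.87498474121094) ((195.0192413330078, 238.9038543701172), (29.02518653869629, 3.3339738845825195), 11.309932708740234)
tray ((450.31805419921875, 258.4866943359375), (100.57234191894531, 35.246551513671875), 67.61986541748047) [array([ 631., -239.,   34.]), array([ 656., -322.,   34.]), array([ 
[... 317 characters left out ...]
(90.1043472290039, 87.44689178466797), 4.763641834259033) [array([466., 105.,   4.]), array([677.,  68.,   4.]), array([ 635., -150.,    4.]), array([ 426., -105.,    4.])]
can [518.12558394  67.61397181  85.        ]
red [([302, 72, 38, 26, 910], [321.0, 85.0]), ([279, 313, 7, 19, 97], [282.0, 322.0])]
orange [([338, 190, 30, 11, 292], [352.0, 195.0])]
yellow [([322, 0, 76, 18, 948], [356.0, 6.0]), ([588, 21, 52, 68, 2138], [611.0, 59.0]), ([599, 192, 41, 45, 1147], [624.0, 215.0]), ([302, 237, 61, 22, 968], [331.0, 248.0])]
(-8, -37, 84) [311.  85.]
(84, 0, 56) [352. 197.]
(-74, 0, 55) [358.  -1.]
(-60, 0, 78) [360.  10.]
tray 0.114
spares 0.182
can 0.0
oil 0.0
bin 0.0
valve 0.0
wrench 0.0
```

The clamp met a firm stop (17 N for 0.7 mm) and its tip stayed at the level position. The cap is at wrist px (352,195), where (352,197) was predicted for the seat. The can, oil, bin, valve and wrench show no change in the scene image. The robot is clear.

```bash
python3 -c "
from cell import order
print(order.finish_job())"
```

```text
the job is handed in; nothing more can be done
None
```

The filter lies in the green cradle's two saddles, foot between the end plate and first saddle, with the red-tipped clamp arm down on it; the job was handed in at about 24 s, after I re-pressed the filter on the mat because it slipped about 10° foot-low on the first lift and still hung about 5° low on the second, which I levelled by tilting the tool.

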